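Re-roller a dryer axle on the laundry counter

TASK

Overhaul the dryer's roller axle on the stand: pull the worn roller off the rod and put it in the scrap bin, then thread on every large roller from the rack, then the steel sleeve, then every small roller, in that order. Push the end cap onto the rod until you feel it bottom, and only then turn the lock knob clockwise until it clicks over and stays locked. Leave the bottle, the jar and the wrench alone.

Things in the scene. Friction and masses are not known exactly. Their poses are not given: they have to be found in the camera images.
- stand: Axle stand fixed to the counter: grey housing 130 x 50 mm, top 142 mm high. Origin on the counter under the face of the small steel flange (36 mm wide); own x points along the rod to its free end, z up. A level steel rod, 16 mm thick with a rounded tip, sticks out 190 mm along +x, its axis 120 mm above the counter.
- rod_root (a point): Point on the rod's axis at the flange face (120 mm high); axes as the stand's.
- rod_tip (a point): Point on the rod's axis at its free end, 190 mm from rod_root; axes as the stand's. With the cap fully home, 150 mm of rod is left between the flange and the cap's mouth; the fullest set of rings takes 140 mm when pushed together.
- lock (a joint): Lock knob on the housing, 90 mm behind the flange, upright axis; rad, 0 unlocked, 1.3 locked, grows clockwise seen from above. Detent: it resists with 0.2 N m at first, fading to none at 0.65 rad, then snaps on to 1.3; let go earlier, it springs back to 0. Grip: upright black bar 56 x 14 mm, 32 mm tall; at 0 it lies along the stand's x.
- lock_grip (a point): Point on the knob's axis, at the height to grip it: inside the bar, 12 mm below its top (176 mm above the counter).
- worn: Worn plain black rubber roller, 58 mm across, 28 mm thick, hole 22 mm, hanging on the rod at the start. Origin at its centre, own x along its axis.
- bin: White open plastic scrap bin, loose, outside 140 (x) x 150 (y) x 60 mm high, walls 4 mm, floor about 4 mm. Origin under its centre.
- rack: Flat grey rack fixed to the counter, 200 (x) x 190 (y) mm, base 6 mm thick; origin under its centre. Two lanes along its x, at y = -55 and +55 mm; each lane is edged by two white rails 8 mm high above the base, 50 mm apart, that keep the rings from rolling.
- large1: Large roller: black rubber, 66 mm across, 28 mm thick. Ring standing on edge in the rack, its axis level; origin at its centre, own x along its axis; both faces alike, hole 22 mm. May be absent.
- large2: Another large roller, as large1. May be absent.
- sleeve: Plain steel spacer sleeve, 46 mm across, 36 mm long. Ring standing on edge in the rack, its axis level; origin at its centre, own x along its axis; both faces alike, hole 22 mm. 
- small1: Small roller: white nylon, 50 mm across, 24 mm thick. Ring standing on edge in the rack, its axis level; origin at its centre, own x along its axis; both faces alike, hole 22 mm. May be absent.
- small2: Another small roller, as small1. May be absent.
- cap: End cap: grey plastic block 48 x 48 mm, 54 mm long along its own x, lying on the counter; origin at the block's centre. Its blind bore, 22 mm wide, 40 mm deep, opens in the -x face. A round boss 28 mm across, 10 mm long, stands on the closed +x end. Fully home (rod tip at the bore's end) its origin lies 13 mm short of the rod tip, towards the flange.
- detergent: Bystander: blue detergent bottle, 70 mm across, 170 mm tall; origin under its centre.
- jar: Bystander: small jar, 60 mm across, 70 mm tall; origin under its centre.
- wrench: Bystander: steel wrench about 180 mm long lying flat, along its own x; origin at its underside.

How it is judged:
By the outcome, as a careful person would: the job done as asked, in the order asked, and still so for the second after the job is handed in, with the robot touching nothing.
Of large1, large2 only 1 to 2 are there at a start; the rules pass over those that are not, and their reading is None.
Of small1, small2 only 1 to 2 are there at a start; the rules pass over those that are not, and their reading is None.
At some moment in a run one of cap, bin may be knocked a few centimetres aside while the robot is not near it.
It also fails if it takes over 210 s, if anything falls off the work surface, if the arm or the gripper's body presses on something with over 40 N, if the wrist force passes 120 N, or if a joint passes its speed limit or range.

ROBOT

A 7-joint arm with a two-finger parallel gripper is mounted at the origin on the work surface. World frame = base frame: x ahead of the robot, y to its left, z up, the work surface at z = 0. Lengths are in m, angles in rad, forces in N, time in s.
With the tool pointing down it reaches from about 0.35 to 0.9 m from the base axis. Payload 8.1 kg.
Tool frame: the origin (TCP) lies between the finger pads; the fingertips stand 25 mm ahead of it and the grasp point (between the pads) lies 6 mm ahead of it; z points along the fingers, y is the direction in which the jaws open and shut (so a half turn about z gives the same grasp; the last joint's range is limited). The gripper opens to 92 mm and grips with 3 to 60 N. Pads are 19 mm wide; open, the fingers measure 130 mm over their backs; the gripper's body (75 mm by 190 mm) begins 47 mm behind the grasp point.
Start: joints at [-1.223, 0.434, 0.025, 1.573, -0.012, 1.134, -0.075], TCP at [0.272, 0.563, 0.252] pointing down, gripper open.
Joint ranges: [-2.62, 2.62], [-0.44, 2.09], [-1.27, 1.32], [0.08, 2.57], [-1.32, 4.46], [0.12, 2], [-2.74, 2.74]. Speed limits (rad/s): [2.22, 2.22, 3.01, 3.01, 3.14, 3.14, 3.14].

INTERFACE

Orientations are given as a unit quaternion [x, y, z, w].
In Python, from bench import arm gives the robot as it stands.
- The arm moves only by the shell command python3 -m jog 'ROWS' [FORCE]. ROWS is JSON, a list of rows, each an object with "slide": the shift along the world's x, y, z in units of 30 mm (1.0 is 30 mm), a list of three; "turn": the turn, a rotation vector about the world's x, y, z in degrees, a list of three; "fingers": the finger opening in mm, from 0 to 91.8. A call has 1 to 10 rows; each row shifts and turns the pose as measured when the row begins; what a row does not reach is not made up. A row lasts 1/12 s, in which the tool goes at most 41.7 mm and 7.16 degrees, less where a joint would pass 70% of its speed; a pose out of reach is approached as far as the arm can. A call is refused whole if a number of a shift passes 1 or a number of a turn 7.16, either way. A call with a gripper value outside its range is refused whole. The fingers move at their own pace and stop on an object; FORCE is the grip in N (left out, the last holds). Time passes only in rows, so rows that do not move let the fingers close. It gives the time, the measured TCP pose, the force and the opening at its end, in the units of the state.
- arm.sense(): the state, without advancing time (a new reading comes with each control period).
- arm.snapshot(name): name is "scene" or "top"; returns a dict with "pixels" (400x640x3 uint8, red, green, blue), "K" (3x3 intrinsics, pixels), "D" ([k1, k2, p1, p2, k3] as OpenCV has them; the pictures are not rectified), "R" (3x3) and "t" (3): a world point X has camera coordinates R X + t. Camera axes: x right, y down, z forward; pixel columns grow to the right and rows downward; lengths in m; the calibration is good to about 2 mm. A picture is of the moment at which its call begins. There is no depth.
- arm.close_job(): hands the job in, once; it reports no verdict.
The state is a dict: "time_s": time; "qpos": joint angles; "qvel": joint speeds; "tau": joint torques, N m; "eef_pos": TCP position; "orientation": TCP orientation; "force": force on the tool from outside, world axes, zero at the start; "torque": the same for the moment, N m; "width": finger opening in m.
Only numpy, scipy, OpenCV 4.12 (cv2) and the standard library are available. Lean on these libraries where they do the work, as an engineer would, in place of code of your own. Each camera call takes 0.05 s, during which the arm holds its last target. There are 200 camera calls.

## Working session

There is one attempt and no reset: what is moved stays moved. The work goes in short steps, Python scripts to look and compute and a shell command to move; the robot and the scene stay as the last step left them, time stands still between calls to the robot, and variables do not carry over. Pictures are saved under pics/ and viewed, about 12 in all and at most 16, crops included, and the job is handed in when it is done.

```bash
ls; mkdir -p pics; python3 - <<'E'
from bench import arm
import cv2,numpy as np
for n in("scene","top"):
    s=arm.snapshot(n); cv2.imwrite(f"pics/{n}0.png",s["pixels"][:,:,::-1])
    print(n,s["K"],s["D"],s["R"],s["t"],-np.array(s["R"]).T@s["t"])
print(arm.sense())
E
```

```text
pics
scene [[467.01596438   0.         325.56203973]
 [  0.         467.01596438 203.27824725]
 [  0.           0.           1.        ]] [-0.04697011  0.          0.          0.          0.        ] [[ 0.83573832  0.54893406  0.01458944]
 [ 0.47591268 -0.71079915 -0.5179495 ]
 [-0.27394996  0.43981355 -0.85528677]] [-0.50591753 -0.23210334  1.2747401 ] [ 0.88249059 -0.44791146  0.97743159]
top [[429.07586054   0.         319.48047715]
 [  0.         429.07586054 203.85399698]
 [  0.           0.           1.        ]] [-0.0142397  0.         0.         0.         0.       ] [[ 1.00094367e-02 -9.99949594e-01  7.87215677e-04]
 [-9.78120744e-01 -9.95452265e-03 -2.07799707e-01]
 [ 2.07797070e-01  1.30996604e-03 -9.78171080e-01]] [-0.01311602  0.62155821  1.08119977] [ 0.38342012 -0.00834438  1.18676828]
{'time_s': 0.1, 'qpos': array([-1.22260183,  0.43514031,  0.02494795,  1.57397083, -0.01158882,
        1.13399202, -0.07512837]), 'qvel': array([ 0.00046401, -0.0015138 , -0.00113517, -0.0014535 ,  0.00082602,
        0.00028325, -0.00033203]), 'tau': array([ 3.35363547e-03, -6.69124460e+01,  9.87769514e-01, -3.15145326e+01,
       -6.05761050e-02,  3.72491253e-02,  5.25820121e-05]), 'eef_pos': array([0.27215774, 0.56218352, 0.25104485]), 'orientation': array([ 2.23527356e-01,  9.74697417e-01, -6.76738754e-04, -9.15517811e-05]), 'force': array([-1.21109831, -0.37936735,  0.12602655]), 'torque': array([-0.05279529, -0.02666155, -0.04065975]), 'width': 0.09198436891579435}
```

View pics/scene0.png

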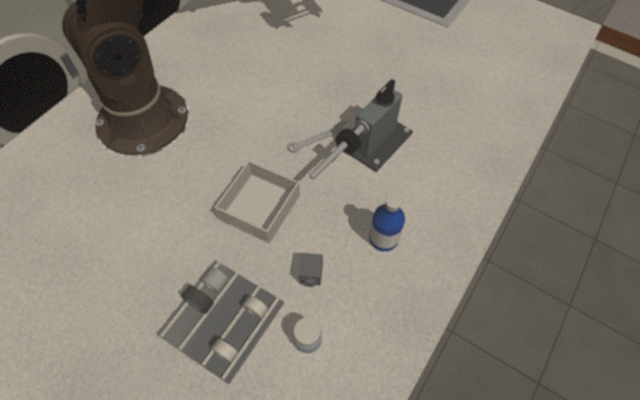

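View pics/top0.png

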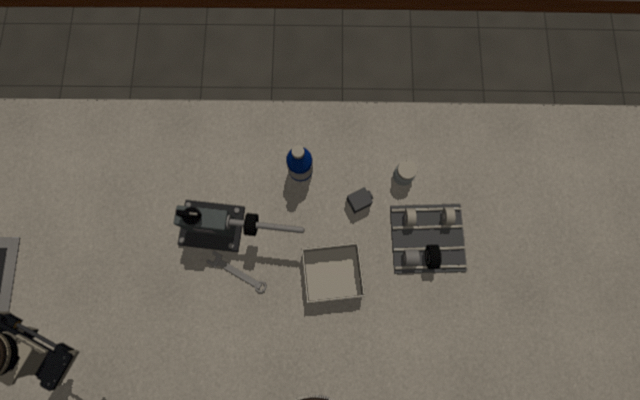

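Scene view: stand at (375,125), worn roller on the rod (347,140), bin (257,200), cap (308,268), rack (222,320) holding the large roller (197,298), the sleeve (217,280) and two small rollers (255,305), (223,347). Top view shows the same things: rod tip (302,230), cap (360,201), rack (428,238). I'll zoom in for precise pixels.

```bash
cat > h.py <<'E'
from bench import arm
import cv2,numpy as np
from scipy.spatial.transform import Rotation as Ro
def snap(n,png=None,crop=None,k=1):
    s=arm.snapshot(n); im=np.ascontiguousarray(s["pixels"][:,:,::-1])
    s["bgr"]=im
    if png:
        c=im if crop is None else im[crop[1]:crop[3],crop[0]:crop[2]]
        c=cv2.resize(c,None,fx=k,fy=k,interpolation=cv2.INTER_CUBIC); cv2.imwrite("pics/"+png,c)
    return s
def ray(s,uv):
    p=cv2.undistortPoints(np.array([[uv]],float),np.array(s["K"]),np.array(s["D"]))[0,0]
    R=np.array(s["R"]); return -R.T@np.array(s["t"]), R.T@np.array([p[0],p[1],1])
def onz(s,uv,z):
    o,d=ray(s,uv); return o+d*(z-o[2])/d[2]
def tri(s1,u1,s2,u2):
    a,d=ray(s1,u1);b,e=ray(s2,u2)
    l=np.linalg.lstsq(np.c_[d,-e],b-a,rcond=None)[0]
    p,q=a+d*l[0],b+e*l[1]; return (p+q)/2,np.linalg.norm(p-q)
def proj(s,X):
    r=cv2.Rodrigues(np.array(s["R"]))[0]
    return cv2.projectPoints(np.array(X,float).reshape(-1,1,3),r,np.array(s["t"],float),np.array(s["K"]),np.array(s["D"]))[0][:,0]
def st():
    s=arm.sense(); R=Ro.from_quat(s["orientation"]).as_matrix()
    print("t",round(s["time_s"],2),"p",np.round(s["eef_pos"]*1e3,1),"y",np.round(R[:,1],3),"z",np.round(R[:,2],3),"F",np.round(s["force"],1),"T",np.round(s["torque"],2),"w",round(s["width"]*1e3,1),"q",np.round(s["qpos"],2))
    return s
E
python3 - <<'E'
from h import *
snap("top","tz1.png",(165,180,325,300),5)
snap("top","tz2.png",(335,150,485,285),5)
snap("scene","sz1.png",(150,70,420,385),1)
E
```

```text
(no output)
```

View pics/tz1.png

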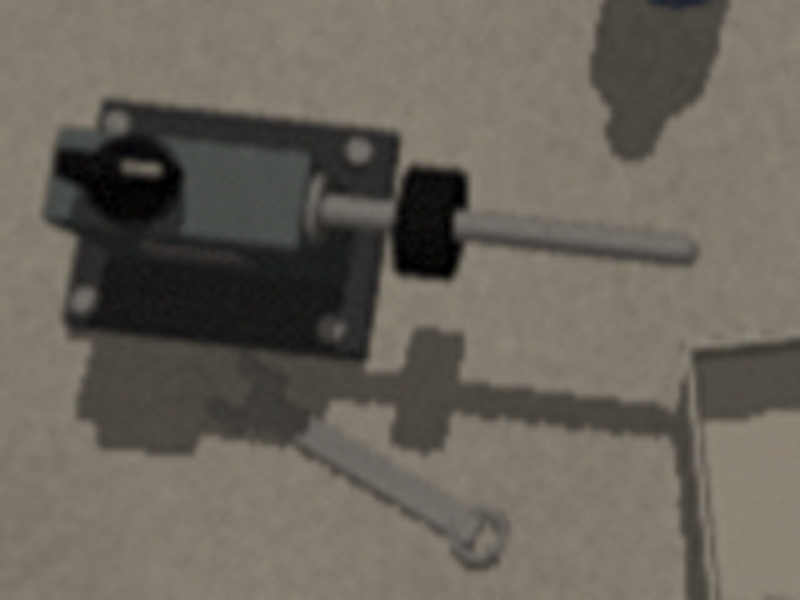

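View pics/tz2.png

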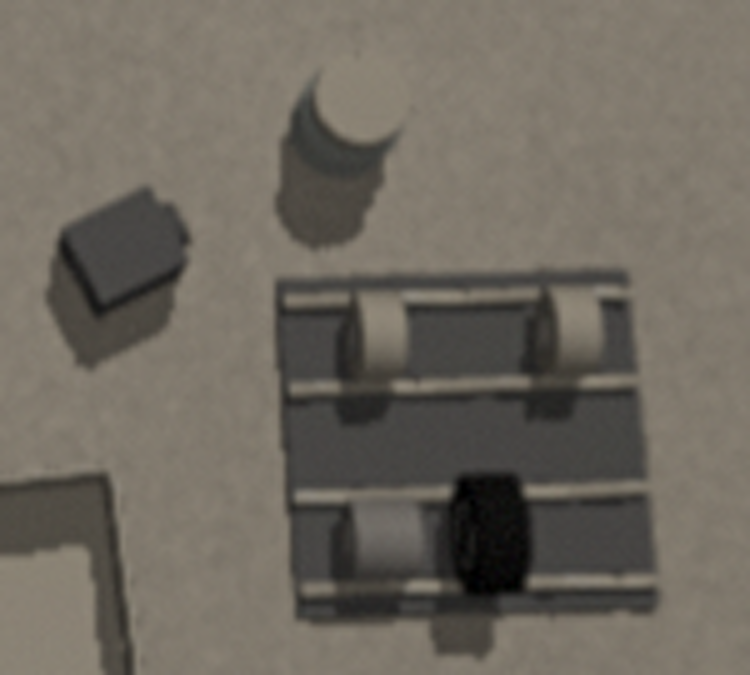

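The top crops give clear pixels for the rod (322,210)→(697,249), worn roller (432,222), cap top corners and rack corners (278,280), (628,272), (657,612), (298,618). There is 1 large roller, the sleeve and 2 small ones.

```bash
cat > m.py <<'E'
from h import *
t=snap("top"); s=snap("scene")
c1=lambda x,y:(165+(x+.5)/5-.5,180+(y+.5)/5-.5)
c2=lambda x,y:(335+(x+.5)/5-.5,150+(y+.5)/5-.5)
P=lambda n,p:print(n,np.round(np.array(p)*1e3,1))
a=onz(t,c1(322,210),.12);b=onz(t,c1(697,249),.12);P("root",a);P("tip",b);print(np.linalg.norm(b-a),np.degrees(np.arctan2(*(b-a)[1::-1])))
P("worn c",onz(t,c1(432,222),.117))
P("wornL top",onz(t,c1(408,190),.14));P("wornR",onz(t,c1(466,195),.14))
k=[onz(t,c2(*q),.006) for q in((278,280),(628,272),(657,612),(298,618))]
for q in k:P("rack",q)
P("rack c",np.mean(k,0));d=(k[1]-k[0]+k[2]-k[3])/2;print(np.linalg.norm(d),np.linalg.norm(k[3]-k[0]),np.degrees(np.arctan2(d[1],d[0])))
for n,l,r,z in(("smallA",(357,335),(408,335),.056),("smallB",(553,330),(604,330),.056),("sleeve",(354,538),(424,538),.052),("large",(457,535),(529,535),.072)):
    A,B=onz(t,c2(*l),z),onz(t,c2(*r),z);P(n,(A+B)/2);print("  len",np.linalg.norm(B-A))
q=[onz(t,c2(*q),.048) for q in((62,240),(147,190),(182,262),(100,306))]
for x in q:P("cap",x)
P("cap c",np.mean(q,0));P("boss",onz(t,c2(180,228),.03))
for q in((302,250),(359,246),(361,297),(306,302)):P("bin rim",onz(t,q,.06))
P("bottle top",onz(t,(299,153),.165));P("jar top",onz(t,c2(360,98),.07))
for n,u in(("tip",(304,229.4)),):P("proj tip in scene",proj(s,[b])[0]/1e3)
E
python3 m.py; python3 - <<'E'
import cv2
im=cv2.imread('pics/scene0.png')
a=cv2.resize(im[80:190,290:420],None,fx=5,fy=5,interpolation=cv2.INTER_CUBIC)
cv2.imwrite('pics/sz2.png',a)
E
```

```text
root [562.  220.7 120. ]
tip [544.1  31.3 120. ]
0.1902555694356807 -95.39673830457636
worn c [556.9 165.4 117. ]
wornL top [569.1 174.3 140. ]
wornR [566.9 145.4 140. ]
rack [ 631.3 -205.7    6. ]
rack [ 637.9 -403.3    6. ]
rack [ 448.3 -408.3    6. ]
rack [ 443.3 -212.1    6. ]
rack c [ 540.2 -307.3    6. ]
0.19699107954189213 0.1880345388715975 -88.31447367433681
smallA [ 591.2 -252.7   56. ]
  len 0.027370975652412883
smallB [ 595.  -358.1   56. ]
  len 0.02744398079333725
sleeve [ 483.2 -253.3   52. ]
  len 0.03697072521895479
large [ 483.5 -303.    72. ]
  len 0.03740693114874998
cap [643.5 -81.5  48. ]
cap [ 672.  -128.2   48. ]
cap [ 631.9 -146.7   48. ]
cap [ 607.1 -102.    48. ]
cap c [ 638.6 -114.6   48. ]
boss [ 655.1 -148.1   30. ]
bin rim [498.5  37.8  60. ]
bin rim [ 510.5 -111.9   60. ]
bin rim [ 379.3 -115.9   60. ]
bin rim [365.4  25.1  60. ]
bottle top [729.8  45.5 165. ]
jar top [ 719.1 -241.9   70. ]
proj tip in scene [311.  177.4]
```

View pics/sz2.png

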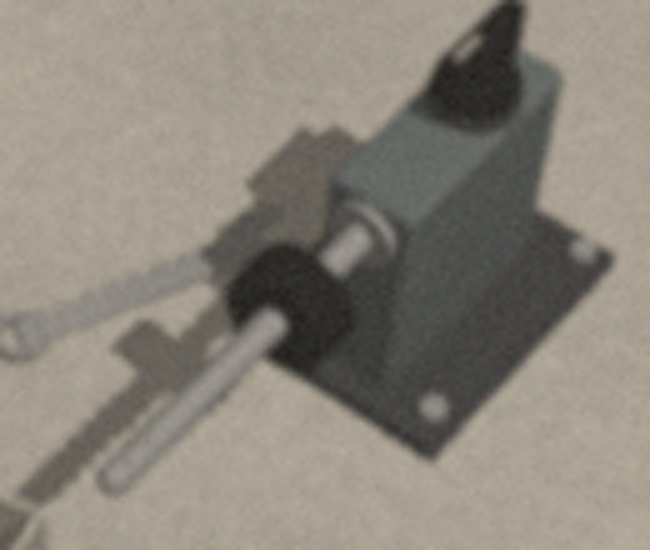

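Rod length comes out at 190 mm, heading −95.4°. Rack (197×188) and cap (54×48, heading −60°) also match their sizes, and the rod tip agrees across the two views to about 2 mm. Now moving over the worn roller.

```bash
python3 -m jog '[{"slide":[0.68,-0.95,0],"turn":[0,0,-6.96],"fingers":91.8},{"slide":[0.68,-0.95,0],"turn":[0,0,-6.96],"fingers":91.8},{"slide":[0.68,-0.95,0],"turn":[0,0,-6.96],"fingers":91.8},{"slide":[0.68,-0.95,0],"turn":[0,0,-6.96],"fingers":91.8},{"slide":[0.68,-0.95,0],"turn":[0,0,-6.96],"fingers":91.8},{"slide":[0.68,-0.95,0],"turn":[0,0,-6.96],"fingers":91.8},{"slide":[0.68,-0.95,0],"turn":[0,0,-6.96],"fingers":91.8},{"slide":[0.68,-0.95,0],"turn":[0,0,-6.96],"fingers":91.8},{"slide":[0.68,-0.95,0],"turn":[0,0,-6.96],"fingers":91.8},{"slide":[0.68,-0.95,0],"turn":[0,0,-6.96],"fingers":91.8}]' 15; python3 -c "from h import *;st()"
```

```text
time_s: 1.18
eef_pos: [0.4743, 0.2726, 0.2517]
orientation: [0.747, 0.665, 0.004, -0.002]
force: [1.3, 0.2, -0.7]
width: 0.0916
t 1.18 p [474.3 272.6 251.7] y [ 0.993 -0.117  0.002] z [ 0.003  0.008 -1.   ] F [ 1.3  0.2 -0.7] T [-0.05  0.08 -0.02] w 91.6 q [-0.91  0.31  0.39  1.79 -0.14  1.06 -0.59]
```

```bash
python3 -m jog '[{"slide":[0.68,-0.92,0],"turn":[-0.4,0.2,1.3],"fingers":91.8},{"slide":[0.68,-0.92,0],"turn":[0,0,0],"fingers":91.8},{"slide":[0.68,-0.92,0],"turn":[0,0,0],"fingers":91.8},{"slide":[0.68,-0.92,-0.2],"turn":[0,0,0],"fingers":91.8},{"slide":[0,0,0],"turn":[0,0,0],"fingers":91.8}]' 15; python3 -c "from h import *;st()
snap('top','w1.png',(180,150,400,320),3.6)"
```

```text
time_s: 1.6
eef_pos: [0.5626, 0.1486, 0.2472]
orientation: [0.745, 0.667, 0.001, 0.002]
force: [-0.3, -1.0, 1.0]
width: 0.0918
t 1.6 p [562.6 148.6 247.2] y [ 0.994 -0.111  0.004] z [ 0.004 -0.001 -1.   ] F [-0.3 -1.   1. ] T [-0.14  0.09 -0.04] w 91.8 q [-0.67  0.38  0.44  1.72 -0.18  1.08 -0.29]
```

View pics/w1.png

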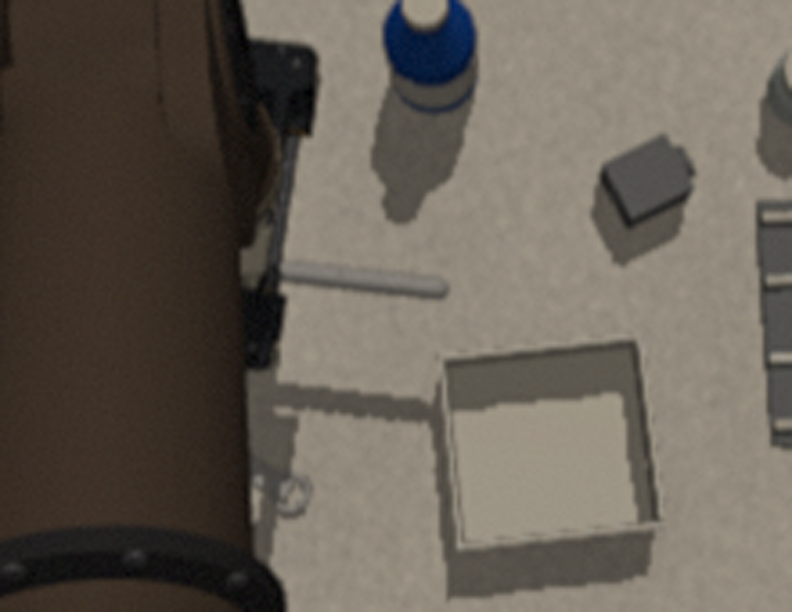

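The arm hides the worn roller from above. The bin (550,445) and cap (648,180) haven't moved. Descending to grip.

```bash
python3 -m jog '[{"slide":[-0.2,0.4,-0.3],"turn":[0,-0.2,0.9],"fingers":91.8},{"slide":[0,0,-0.7],"turn":[0,0,0],"fingers":91.8},{"slide":[0,0,-0.7],"turn":[0,0,0],"fingers":91.8},{"slide":[0,0,-0.7],"turn":[0,0,0],"fingers":91.8},{"slide":[0,0,-0.6],"turn":[0,0,0],"fingers":91.8},{"slide":[0,0,-0.4],"turn":[0,0,0],"fingers":91.8},{"slide":[0,0,0],"turn":[0,0,0],"fingers":91.8}]'; python3 -c "from h import *;st()"
```

```text
time_s: 2.23
eef_pos: [0.5533, 0.1698, 0.1429]
orientation: [0.738, 0.675, 0.005, 0.001]
force: [-1.0, -0.7, 0.4]
width: 0.0917
t 2.23 p [553.3 169.8 142.9] y [ 0.996 -0.089  0.008] z [ 0.009  0.006 -1.   ] F [-1.  -0.7  0.4] T [-0.06  0.08 -0.  ] w 91.7 q [-0.66  0.48  0.38  1.85 -0.24  0.85 -0.25]
```

```bash
python3 -m jog '[{"slide":[0.1,-0.27,-0.2],"turn":[-0.3,0.4,0],"fingers":91.8},{"slide":[0,0,-0.2],"turn":[0,0,0],"fingers":91.8},{"slide":[0,0,0],"turn":[0,0,0],"fingers":91.8}]';python3 -c "from h import *;st()"
```

```text
time_s: 2.48
eef_pos: [0.556, 0.1634, 0.131]
orientation: [0.737, 0.676, 0.001, -0.0]
force: [-0.3, 0.1, 0.9]
width: 0.0917
t 2.48 p [556.  163.4 131. ] y [ 0.996 -0.086  0.001] z [ 0.001  0.002 -1.   ] F [-0.3  0.1  0.9] T [-0.1   0.1  -0.04] w 91.7 q [-0.64  0.5   0.38  1.85 -0.24  0.83 -0.23]
```

Good. Closing on the roller.

```bash
python3 -m jog '[{"slide":[0,0,0],"turn":[0,0,0],"fingers":45},{"slide":[0,0,0],"turn":[0,0,0],"fingers":45},{"slide":[0,0,0],"turn":[0,0,0],"fingers":45},{"slide":[0,0,0],"turn":[0,0,0],"fingers":45},{"slide":[0,0,0],"turn":[0,0,0],"fingers":45},{"slide":[0,0,0],"turn":[0,0,0],"fingers":45},{"slide":[0,0,0],"turn":[0,0,0],"fingers":45},{"slide":[0,0,0],"turn":[0,0,0],"fingers":45}]' 25;python3 -c "from h import *;st()"
python3 -m jog '[{"slide":[0,0,0.03],"turn":[0,0,0],"fingers":45},{"slide":[0,0,0.03],"turn":[0,0,0],"fingers":45}]';python3 -c "from h import *;st()"
```

```text
time_s: 3.15
eef_pos: [0.5572, 0.1638, 0.1337]
orientation: [0.737, 0.676, 0.003, 0.0]
force: [0.1, 0.5, 0.0]
width: 0.0571
t 3.15 p [557.2 163.8 133.7] y [ 0.996 -0.087  0.004] z [ 0.004  0.004 -1.   ] F [0.1 0.5 0. ] T [-0.08  0.09  0.01] w 57.1 q [-0.64  0.5   0.38  1.85 -0.24  0.84 -0.23]
time_s: 3.32
eef_pos: [0.557, 0.1637, 0.1353]
orientation: [0.737, 0.676, 0.002, 0.0]
force: [0.1, -0.3, -0.7]
width: 0.0566
t 3.32 p [557.  163.7 135.3] y [ 0.996 -0.087  0.003] z [ 0.004  0.003 -1.   ] F [ 0.1 -0.3 -0.7] T [-0.09  0.13 -0.02] w 56.6 q [-0.64  0.5   0.38  1.84 -0.24  0.84 -0.23]
```

```bash
python3 -m jog '[{"slide":[-0.03,-0.3,0.02],"turn":[0,0,0],"fingers":45},{"slide":[-0.03,-0.3,0],"turn":[0,0,0],"fingers":45},{"slide":[-0.03,-0.3,0],"turn":[0,0,0],"fingers":45}]' 30;python3 -c "from h import *;st()"
```

```text
time_s: 3.57
eef_pos: [0.5542, 0.137, 0.136]
orientation: [0.736, 0.677, 0.003, -0.0]
force: [1.3, -0.5, -1.4]
width: 0.0568
t 3.57 p [554.2 137.  136. ] y [ 0.997 -0.083  0.004] z [ 0.004  0.004 -1.   ] F [ 1.3 -0.5 -1.4] T [-0.11  0.11  0.01] w 56.8 q [-0.61  0.48  0.38  1.87 -0.24  0.83 -0.19]
```

```bash
python3 -m jog '[{"slide":[-0.06,-0.6,0],"turn":[0,0,-0.3],"fingers":45},{"slide":[-0.06,-0.6,0],"turn":[0,0,0],"fingers":45},{"slide":[-0.06,-0.6,0],"turn":[0,0,0],"fingers":45}]';python3 -c "from h import *;st()"; python3 -m jog '[{"slide":[-0.07,-0.7,0],"turn":[0,0,0],"fingers":45},{"slide":[-0.07,-0.7,0],"turn":[0,0,0],"fingers":45},{"slide":[-0.07,-0.7,0],"turn":[0,0,0],"fingers":45},{"slide":[-0.07,-0.7,0],"turn":[0,0,0],"fingers":45},{"slide":[0,0,0],"turn":[0,0,0],"fingers":45}]';python3 -c "from h import *;st()
snap('top','b1.png')"
```

```text
time_s: 3.82
eef_pos: [0.5481, 0.0802, 0.1359]
orientation: [0.737, 0.676, 0.003, -0.0]
force: [-0.1, -0.1, -0.4]
width: 0.0568
t 3.82 p [548.1  80.2 135.9] y [ 0.996 -0.087  0.004] z [ 0.004  0.004 -1.   ] F [-0.1 -0.1 -0.4] T [-0.18  0.04 -0.01] w 56.8 q [-0.52  0.46  0.38  1.91 -0.24  0.81 -0.1 ]
time_s: 4.23
eef_pos: [0.5366, -0.0181, 0.1365]
orientation: [0.74, 0.672, 0.002, 0.001]
force: [1.2, -0.5, -0.4]
width: 0.0568
t 4.23 p [536.6 -18.1 136.5] y [ 0.995 -0.096  0.004] z [ 0.005  0.001 -1.   ] F [ 1.2 -0.5 -0.4] T [-0.15  0.1  -0.04] w 56.8 q [-0.36  0.44  0.4   1.95 -0.23  0.79  0.07]
```

View pics/b1.png

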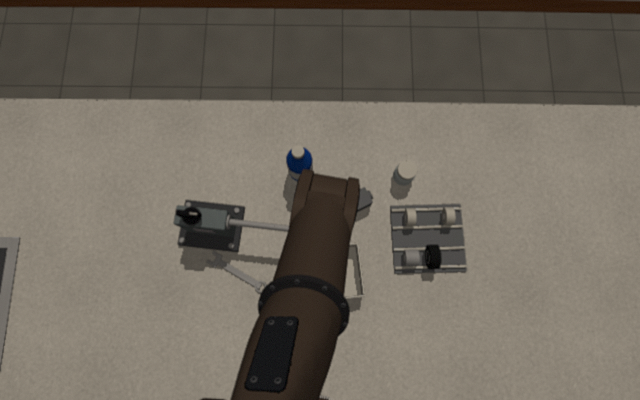

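Roller is off the rod (232–290,226), and the bin's visible right edge (361,297) is unchanged. On to the bin.

```bash
python3 -m jog '[{"slide":[-0.66,-0.15,0],"turn":[0,0,0],"fingers":45},{"slide":[-0.66,-0.15,0],"turn":[0,0,0],"fingers":45},{"slide":[-0.66,-0.15,0],"turn":[0,0,0],"fingers":45},{"slide":[-0.66,-0.15,0],"turn":[0,0,0],"fingers":45},{"slide":[-0.5,-0.1,0],"turn":[0,0,0],"fingers":45},{"slide":[0,0,-0.5],"turn":[0,0,0],"fingers":45},{"slide":[0,0,-0.5],"turn":[0,0,0],"fingers":45},{"slide":[0,0,0],"turn":[0,0,0],"fingers":45}]';python3 -c "from h import *;st()"
```

```text
time_s: 4.95
eef_pos: [0.4378, -0.0383, 0.1067]
orientation: [0.74, 0.672, 0.005, 0.001]
force: [-0.9, -0.3, -1.9]
width: 0.0567
t 4.95 p [437.8 -38.3 106.7] y [ 0.995 -0.096  0.008] z [ 0.008  0.005 -1.   ] F [-0.9 -0.3 -1.9] T [-0.1   0.12 -0.  ] w 56.7 q [-0.34  0.35  0.39  2.21 -0.23  0.62  0.12]
```

```bash
python3 -m jog '[{"slide":[0,0,-0.5],"turn":[0,0,0],"fingers":45},{"slide":[0,0,-0.5],"turn":[0,0,0],"fingers":45},{"slide":[0,0,-0.3],"turn":[0,0,0],"fingers":45},{"slide":[0,0,0],"turn":[0,0,0],"fingers":45}]';python3 -c "from h import *;st()"; python3 -m jog '[{"slide":[0,0,0],"turn":[0,0,0],"fingers":72},{"slide":[0,0,0],"turn":[0,0,0],"fingers":72},{"slide":[0,0,0],"turn":[0,0,0],"fingers":72},{"slide":[0,0,0.5],"turn":[0,0,0],"fingers":72},{"slide":[0,0,0.7],"turn":[0,0,0],"fingers":72},{"slide":[0,0,0.8],"turn":[0,0,0],"fingers":72},{"slide":[0,0,0.8],"turn":[0,0,0],"fingers":91.8}]';python3 -c "from h import *;st()"
```

```text
time_s: 5.28
eef_pos: [0.439, -0.0376, 0.0682]
orientation: [0.74, 0.673, 0.006, 0.001]
force: [0.1, 0.1, -0.2]
width: 0.0567
t 5.28 p [439.  -37.6  68.2] y [ 0.995 -0.095  0.01 ] z [ 0.011  0.006 -1.   ] F [ 0.1  0.1 -0.2] T [-0.15  0.1   0.  ] w 56.7 q [-0.3   0.42  0.34  2.23 -0.29  0.52  0.17]
time_s: 5.87
eef_pos: [0.438, -0.0379, 0.1551]
orientation: [0.74, 0.672, 0.004, 0.0]
force: [0.2, 1.4, -0.7]
width: 0.0752
t 5.87 p [438.  -37.9 155.1] y [ 0.995 -0.096  0.006] z [ 0.006  0.005 -1.   ] F [ 0.2  1.4 -0.7] T [-0.13  0.05 -0.04] w 75.2 q [-0.39  0.26  0.44  2.16 -0.17  0.75  0.06]
```

```bash
python3 -m jog '[{"slide":[0.16,-0.9,0],"turn":[-0.3,0.3,3.6],"fingers":91.8},{"slide":[0.16,-0.9,0],"turn":[0,0,3.6],"fingers":91.8},{"slide":[0.16,-0.9,0],"turn":[0,0,0],"fingers":91.8},{"slide":[0.16,-0.9,0],"turn":[0,0,0],"fingers":91.8},{"slide":[0.16,-0.9,0],"turn":[0,0,0],"fingers":91.8},{"slide":[0.16,-0.9,0],"turn":[0,0,0],"fingers":91.8},{"slide":[0.16,-0.9,0],"turn":[0,0,0],"fingers":91.8},{"slide":[0.16,-0.9,0],"turn":[0,0,0],"fingers":91.8},{"slide":[0.16,-0.9,0],"turn":[0,0,0],"fingers":91.8},{"slide":[0,0,0],"turn":[0,0,0],"fingers":91.8}]';python3 -c "from h import *;st()
snap('scene','l1.png',(100,100,420,385),2)"
```

```text
time_s: 6.7
eef_pos: [0.4877, -0.2901, 0.1701]
orientation: [0.69, 0.723, 0.007, 0.009]
force: [0.1, -0.7, 0.1]
width: 0.0918
t 6.7 p [ 487.7 -290.1  170.1] y [0.999 0.046 0.023] z [ 0.023 -0.002 -1.   ] F [ 0.1 -0.7  0.1] T [-0.1   0.06  0.  ] w 91.8 q [ 0.12  0.43  0.45  1.86 -0.25  0.88  0.74]
```

View pics/l1.png

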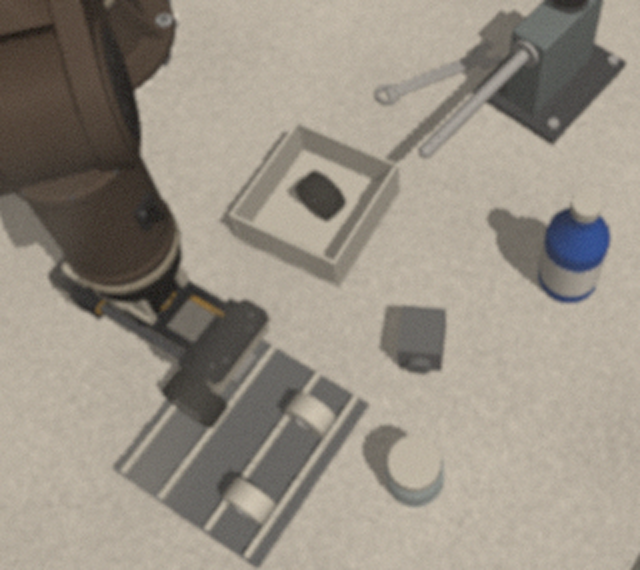

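Worn roller lies in the bin (320,195). The gripper is over the rack; descending onto the large roller.

```bash
python3 -m jog '[{"slide":[-0.05,-0.59,0],"turn":[0,1.3,-0.9],"fingers":91.8},{"slide":[0,0,-0.8],"turn":[0,0,0],"fingers":91.8},{"slide":[0,0,-0.8],"turn":[0,0,0],"fingers":91.8},{"slide":[0,0,-0.7],"turn":[0,0,0],"fingers":91.8},{"slide":[0,0,0],"turn":[0,0,0],"fingers":91.8}]';python3 -c "from h import *;st()"
```

```text
time_s: 7.17
eef_pos: [0.4878, -0.3027, 0.1027]
orientation: [0.695, 0.719, 0.002, 0.002]
force: [-0.4, 0.1, 0.1]
width: 0.0917
t 7.17 p [ 487.8 -302.7  102.7] y [0.999 0.033 0.005] z [ 0.005  0.    -1.   ] F [-0.4  0.1  0.1] T [-0.01  0.13 -0.04] w 91.7 q [ 0.17  0.54  0.41  1.89 -0.3   0.77  0.79]
```

```bash
python3 -m jog '[{"slide":[-0.06,-0.17,-0.5],"turn":[0,0.3,0],"fingers":91.8},{"slide":[0,0,-0.6],"turn":[0,0,0],"fingers":91.8},{"slide":[0,0,-0.5],"turn":[0,0,0],"fingers":91.8},{"slide":[0,0,-0.1],"turn":[0,0,0],"fingers":91.8},{"slide":[0,0,0],"turn":[0,0,0],"fingers":91.8}]';python3 -c "from h import *;st()"
```

```text
time_s: 7.58
eef_pos: [0.4885, -0.3035, 0.0553]
orientation: [0.694, 0.72, 0.001, 0.0]
force: [-0.2, 0.1, 0.4]
width: 0.0918
t 7.58 p [ 488.5 -303.5   55.3] y [0.999 0.038 0.002] z [ 0.002  0.002 -1.   ] F [-0.2  0.1  0.4] T [-0.08  0.02 -0.07] w 91.8 q [ 0.2   0.61  0.37  1.91 -0.34  0.68  0.82]
```

```bash
python3 -m jog '[{"slide":[-0.08,-0.15,-0.2],"turn":[0,0,-0.4],"fingers":91.8},{"slide":[0,0,0],"turn":[0,0,0],"fingers":91.8}]' 30;python3 -c "from h import *;st()"
python3 -m jog '[{"slide":[0,0,0],"turn":[0,0,0],"fingers":55},{"slide":[0,0,0],"turn":[0,0,0],"fingers":55},{"slide":[0,0,0],"turn":[0,0,0],"fingers":55},{"slide":[0,0,0],"turn":[0,0,0],"fingers":55},{"slide":[0,0,0],"turn":[0,0,0],"fingers":55},{"slide":[0,0,0],"turn":[0,0,0],"fingers":55}]' 30;python3 -c "from h import *;st()"
```

```text
time_s: 7.75
eef_pos: [0.4872, -0.3077, 0.0513]
orientation: [0.696, 0.718, 0.002, 0.001]
force: [-0.9, -0.8, 0.2]
width: 0.0916
t 7.75 p [ 487.2 -307.7   51.3] y [0.999 0.032 0.005] z [ 0.005  0.001 -1.   ] F [-0.9 -0.8  0.2] T [-0.13  0.1   0.01] w 91.6 q [ 0.21  0.62  0.37  1.91 -0.35  0.67  0.83]
time_s: 8.25
eef_pos: [0.4864, -0.3085, 0.0541]
orientation: [0.696, 0.718, 0.002, 0.001]
force: [-0.1, 0.0, -1.9]
width: 0.0646
t 8.25 p [ 486.4 -308.5   54.1] y [1.    0.031 0.005] z [ 0.005  0.001 -1.   ] F [-0.1  0.  -1.9] T [-0.1   0.03 -0.01] w 64.6 q [ 0.21  0.61  0.37  1.91 -0.35  0.68  0.83]
```

```bash
python3 -m jog '[{"slide":[0,0,0.5],"turn":[0,0,0],"fingers":55},{"slide":[0,0,0.8],"turn":[0,0,0],"fingers":55},{"slide":[0,0,0.8],"turn":[0,0,0],"fingers":55},{"slide":[0,0,0.6],"turn":[0,0,0],"fingers":55},{"slide":[0,0.3,0],"turn":[0,0,0],"fingers":55}]' 35;python3 -c "from h import *;st()"
python3 -m jog '[{"slide":[0.18,0.9,0],"turn":[0,0,-1],"fingers":55},{"slide":[0.18,0.9,0],"turn":[0,0,-1],"fingers":55},{"slide":[0.18,0.9,0],"turn":[0,0,-1],"fingers":55},{"slide":[0.18,0.9,0],"turn":[0,0,-1],"fingers":55},{"slide":[0.18,0.9,0],"turn":[0,0,-1],"fingers":55},{"slide":[0.18,0.9,0],"turn":[0,0,-1],"fingers":55},{"slide":[0.18,0.9,0],"turn":[0,0,-1],"fingers":55},{"slide":[0.18,0.6,0],"turn":[0,0,0],"fingers":55},{"slide":[0,0,0],"turn":[0,0,0],"fingers":55}]';python3 -c "from h import *;st()"
```

```text
time_s: 8.67
eef_pos: [0.4844, -0.3, 0.1362]
orientation: [0.697, 0.717, 0.001, -0.0]
force: [0.7, -0.5, -1.3]
width: 0.0644
t 8.67 p [ 484.4 -300.   136.2] y [1.    0.028 0.001] z [ 0.001  0.002 -1.   ] F [ 0.7 -0.5 -1.3] T [-0.12 -0.    0.02] w 64.4 q [ 0.15  0.49  0.44  1.87 -0.28  0.84  0.76]
time_s: 9.42
eef_pos: [0.5254, -0.0775, 0.1314]
orientation: [0.742, 0.671, 0.001, -0.001]
force: [0.9, 0.8, -1.9]
width: 0.0646
t 9.42 p [525.4 -77.5 131.4] y [ 0.995 -0.1   -0.001] z [-0.001  0.003 -1.   ] F [ 0.9  0.8 -1.9] T [-0.    0.05 -0.08] w 64.6 q [-0.3   0.45  0.47  1.97 -0.28  0.79  0.23]
```

```bash
python3 -m jog '[{"slide":[0.25,0.6,0.05],"turn":[0,0,0.3],"fingers":55},{"slide":[0.15,0.6,0.05],"turn":[0,0,0],"fingers":55},{"slide":[0,0,0],"turn":[0,0,0],"fingers":55}]';python3 -c "from h import *;st()
snap('scene','l2.png',(230,110,400,240),4.6)"
```

```text
time_s: 9.67
eef_pos: [0.536, -0.0375, 0.1319]
orientation: [0.739, 0.674, -0.0, -0.002]
force: [-0.3, -0.4, -1.8]
width: 0.0645
t 9.67 p [536.  -37.5 131.9] y [ 0.996 -0.092 -0.004] z [-0.004  0.003 -1.   ] F [-0.3 -0.4 -1.8] T [0.05 0.06 0.02] w 64.5 q [-0.37  0.45  0.46  1.95 -0.28  0.8   0.16]
```

View pics/l2.png

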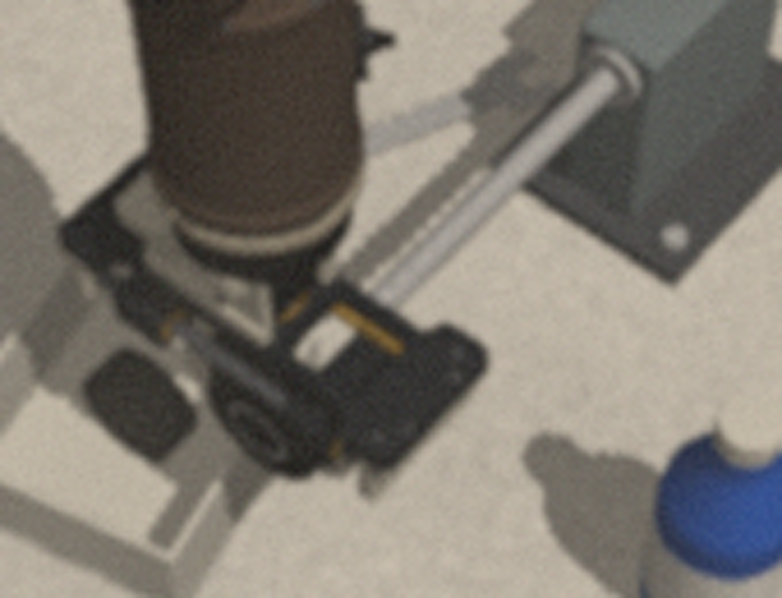

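```bash
python3 - <<'E'
from h import *
s=snap("scene")
print(proj(s,[[.5347,-.0515,z] for z in(.110,.114,.118,.122)]))
im=s["bgr"]; c=im[185:220,265:305].astype(int).sum(2)
for r in c[8:28,10:34]: print(*(r))
E
```

```text
[[286.00198087 204.20080843]
 [285.89481946 203.24448042]
 [285.78694464 202.28164302]
 [285.6783494  201.31223074]]
162 144 134 137 136 159 190 206 231 241 227 223 203 166 149 125 134 114 116 122 121 133 148 154
154 146 124 127 141 141 149 166 185 212 237 221 230 198 171 161 107 116 125 123 136 138 125 136
144 130 129 120 129 134 123 137 168 188 213 229 229 240 224 177 169 133 120 116 131 131 120 145
160 146 129 137 134 116 119 124 132 127 155 187 221 235 233 224 190 144 134 127 131 133 118 112
162 118 136 113 145 158 141 130 117 100 125 142 196 210 221 220 188 184 149 151 128 110 109 131
194 150 128 139 160 186 170 179 155 131 125 150 138 168 180 180 168 158 143 155 139 125 127 134
216 158 124 158 189 192 207 168 157 154 140 136 135 138 151 164 156 150 153 153 171 157 129 147
269 198 153 165 199 180 156 147 165 173 155 140 126 104 140 140 151 143 145 163 160 158 154 143
306 260 175 153 161 165 143 123 137 134 172 174 138 132 125 140 141 124 151 160 140 155 147 136
328 295 217 177 143 155 154 128 128 145 144 175 179 133 128 129 139 138 123 155 151 152 159 145
331 310 260 180 160 181
[... 235 characters left out ...]
0 111 124 130 143 137 154 141
335 328 329 325 297 250 174 161 188 161 157 125 126 135 171 175 164 140 105 106 120 119 126 128
339 329 330 322 321 302 228 174 170 172 152 151 147 135 159 214 167 132 129 135 103 132 109 130
336 328 326 327 305 308 277 232 164 160 165 156 144 140 180 187 163 121 131 106 126 136 145 107
314 334 331 323 312 310 298 257 209 166 165 163 164 172 184 175 168 121 115 112 99 127 122 129
341 350 325 324 323 302 275 261 245 216 163 145 140 146 161 163 140 112 128 115 114 119 104 125
325 323 331 331 332 296 282 265 259 244 227 174 147 134 121 136 116 107 112 120 127 103 141 164
328 345 343 337 320 287 263 274 263 277 250 232 204 166 142 132 104 125 113 127 106 133 198 256
```

Bore seen at (286.5,202.3), against a prediction of (285.8,202.3) for z=118, so the ring centre sits 14 mm below the TCP. Threading, with a force check part-way.

```bash
python3 -m jog '[{"slide":[0.1,0.4,0.07],"turn":[0,0,0],"fingers":55},{"slide":[0.05,0.4,0],"turn":[0,0,0],"fingers":55},{"slide":[0.04,0.4,0],"turn":[0,0,0],"fingers":55},{"slide":[0,0,0],"turn":[0,0,0],"fingers":55}]';python3 -c "from h import *;st()"
```

```text
time_s: 10.1
eef_pos: [0.5399, -0.0056, 0.1334]
orientation: [0.742, 0.671, -0.002, -0.002]
force: [-0.8, 0.7, -1.8]
width: 0.0647
t 10.1 p [539.9  -5.6 133.4] y [ 0.995 -0.1   -0.005] z [-0.005  0.    -1.   ] F [-0.8  0.7 -1.8] T [-0.03  0.01  0.02] w 64.7 q [-0.43  0.46  0.46  1.94 -0.28  0.81  0.09]
```

```bash
python3 -m jog '[{"slide":[0.06,0.4,0.02],"turn":[0,-0.3,0.4],"fingers":55},{"slide":[0.04,0.4,0],"turn":[0,0,0],"fingers":55},{"slide":[0.04,0.4,0],"turn":[0,0,0],"fingers":55}]';python3 -c "from h import *;st()"; python3 -m jog '[{"slide":[0.04,0.4,0],"turn":[0,0,0],"fingers":55},{"slide":[0.04,0.4,0],"turn":[0,0,0],"fingers":55},{"slide":[0,0,0],"turn":[0,0,0],"fingers":55}]';python3 -c "from h import *;st()"
```

```text
time_s: 10.35
eef_pos: [0.544, 0.0305, 0.1341]
orientation: [0.74, 0.672, -0.0, 0.001]
force: [0.5, 0.1, -1.7]
width: 0.0641
t 10.35 p [544.   30.5 134.1] y [ 0.995 -0.096  0.001] z [ 0.001 -0.001 -1.   ] F [ 0.5  0.1 -1.7] T [-0.08  0.04 -0.03] w 64.1 q [-0.49  0.46  0.46  1.93 -0.28  0.81  0.02]
time_s: 10.6
eef_pos: [0.5467, 0.0616, 0.134]
orientation: [0.739, 0.674, 0.0, -0.0]
force: [-0.3, 0.3, -1.7]
width: 0.0646
t 10.6 p [546.7  61.6 134. ] y [ 0.996 -0.092  0.   ] z [ 0.001  0.001 -1.   ] F [-0.3  0.3 -1.7] T [-0.06  0.07  0.03] w 64.6 q [-0.54  0.47  0.46  1.92 -0.28  0.81 -0.03]
```

```bash
python3 -m jog '[{"slide":[0.06,0.6,0],"turn":[0,0,-0.1],"fingers":55},{"slide":[0.057,0.6,0],"turn":[0,0,0],"fingers":55},{"slide":[0.057,0.6,0],"turn":[0,0,0],"fingers":55}]';python3 -c "from h import *;st()";python3 -m jog '[{"slide":[0.057,0.6,0],"turn":[0,0,0],"fingers":55},{"slide":[0.057,0.6,0],"turn":[0,0,0],"fingers":55},{"slide":[0.05,0.5,0],"turn":[0,0,0],"fingers":55},{"slide":[0,0,0],"turn":[0,0,0],"fingers":55}]';python3 -c "from h import *;st()"
```

```text
time_s: 10.85
eef_pos: [0.5519, 0.1137, 0.1342]
orientation: [0.741, 0.671, -0.0, 0.001]
force: [-0.1, -0.7, -2.3]
width: 0.0652
t 10.85 p [551.9 113.7 134.2] y [ 0.995 -0.098  0.001] z [ 0.001 -0.002 -1.   ] F [-0.1 -0.7 -2.3] T [-0.1   0.07 -0.01] w 65.2 q [-0.63  0.49  0.46  1.89 -0.28  0.83 -0.12]
time_s: 11.18
eef_pos: [0.5568, 0.1716, 0.1339]
orientation: [0.74, 0.673, -0.0, 0.001]
force: [0.0, 1.2, -1.8]
width: 0.0648
t 11.18 p [556.8 171.6 133.9] y [ 0.996 -0.094  0.001] z [ 0.001 -0.001 -1.   ] F [ 0.   1.2 -1.8] T [ 0.    0.02 -0.04] w 64.8 q [-0.71  0.51  0.45  1.84 -0.29  0.85 -0.21]
```

```bash
python3 -m jog '[{"slide":[0.045,0.4,0],"turn":[0,0,0],"fingers":55},{"slide":[0.04,0.3,0],"turn":[0,0,0],"fingers":55},{"slide":[0.02,0.2,0],"turn":[0,0,0],"fingers":55},{"slide":[0.01,0.1,0],"turn":[0,0,0],"fingers":55}]';python3 -c "from h import *;st()";python3 -m jog '[{"slide":[0.01,0.1,0],"turn":[0,0,0],"fingers":55},{"slide":[0.01,0.1,0],"turn":[0,0,0],"fingers":55}]';python3 -c "from h import *;st()"
```

```text
time_s: 11.52
eef_pos: [0.5604, 0.2022, 0.1338]
orientation: [0.74, 0.672, -0.001, 0.001]
force: [-0.7, -0.5, -1.7]
width: 0.0646
t 11.52 p [560.4 202.2 133.8] y [ 0.995 -0.096  0.001] z [ 0.    -0.003 -1.   ] F [-0.7 -0.5 -1.7] T [-0.05  0.03 -0.04] w 64.6 q [-0.75  0.53  0.45  1.81 -0.29  0.87 -0.26]
time_s: 11.68
eef_pos: [0.561, 0.2076, 0.1336]
orientation: [0.74, 0.672, -0.001, 0.002]
force: [-2.8, -11.4, 3.9]
width: 0.0647
t 11.68 p [561.  207.6 133.6] y [ 0.995 -0.096  0.   ] z [-0.    -0.004 -1.   ] F [ -2.8 -11.4   3.9] T [-2.61  0.62 -0.13] w 64.7 q [-0.76  0.54  0.45  1.8  -0.29  0.87 -0.27]
```

Flange contact at y=207.6 (11 N), against 206.8 predicted. Releasing and going to the sleeve.

```bash
python3 -m jog '[{"slide":[0,-0.03,0],"turn":[0,0,0],"fingers":91.8},{"slide":[0,0,0],"turn":[0,0,0],"fingers":91.8},{"slide":[0,0,0],"turn":[0,0,0],"fingers":91.8},{"slide":[0,0,0],"turn":[0,0,0],"fingers":91.8},{"slide":[0,0,0.4],"turn":[0,0,0],"fingers":91.8},{"slide":[0,0,0.7],"turn":[0,0,0],"fingers":91.8},{"slide":[0,0,0.8],"turn":[0,0,0],"fingers":91.8},{"slide":[0,-0.4,0.4],"turn":[0,0,0],"fingers":91.8}]';python3 -c "from h import *;st()"
python3 -m jog '[{"slide":[-0.16,-0.95,0],"turn":[0,0,0.9],"fingers":91.8},{"slide":[-0.16,-0.95,0],"turn":[0,0,0.9],"fingers":91.8},{"slide":[-0.16,-0.95,0],"turn":[0,0,0.9],"fingers":91.8},{"slide":[-0.16,-0.95,0],"turn":[0,0,0.9],"fingers":91.8},{"slide":[-0.16,-0.95,0],"turn":[0,0,0.9],"fingers":91.8},{"slide":[-0.16,-0.95,0],"turn":[0,0,0.9],"fingers":91.8},{"slide":[-0.16,-0.95,0],"turn":[0,0,0.9],"fingers":91.8},{"slide":[-0.16,-0.95,0],"turn":[0,0,0.9],"fingers":91.8},{"slide":[-0.16,-0.95,0],"turn":[0,0,0],"fingers":91.8},{"slide":[-0.16,-0.95,0],"turn":[0,0,0],"fingers":91.8}]';python3 -c "from h import *;st()"
```

```text
time_s: 12.35
eef_pos: [0.5598, 0.1945, 0.2049]
orientation: [0.74, 0.672, -0.003, 0.001]
force: [1.0, 1.4, 0.5]
width: 0.0918
t 12.35 p [559.8 194.5 204.9] y [ 0.995 -0.096 -0.003] z [-0.004 -0.006 -1.   ] F [1.  1.4 0.5] T [ 0.02  0.07 -0.01] w 91.8 q [-0.77  0.45  0.49  1.74 -0.24  1.02 -0.29]
time_s: 13.18
eef_pos: [0.5097, -0.1057, 0.2158]
orientation: [0.693, 0.721, 0.005, 0.004]
force: [0.5, -0.4, -0.1]
width: 0.0916
t 13.18 p [ 509.7 -105.7  215.8] y [0.999 0.04  0.013] z [ 0.013  0.001 -1.   ] F [ 0.5 -0.4 -0.1] T [-0.01  0.04  0.04] w 91.6 q [-0.32  0.31  0.54  1.92 -0.2   0.95  0.36]
```

```bash
python3 -m jog '[{"slide":[-0.16,-0.9,0],"turn":[0,0.7,-0.6],"fingers":91.8},{"slide":[-0.16,-0.9,-0.3],"turn":[0,0,0],"fingers":91.8},{"slide":[-0.16,-0.9,-0.6],"turn":[0,0,0],"fingers":91.8},{"slide":[-0.16,-0.9,-0.6],"turn":[0,0,0],"fingers":91.8},{"slide":[-0.1,-0.8,-0.6],"turn":[0,0,0],"fingers":91.8},{"slide":[0,0,0],"turn":[0,0,0],"fingers":91.8}]';python3 -c "from h import *;st()"
```

```text
time_s: 13.68
eef_pos: [0.4812, -0.2569, 0.1568]
orientation: [0.701, 0.713, 0.002, 0.005]
force: [-0.7, -0.7, -0.1]
width: 0.0918
t 13.68 p [ 481.2 -256.9  156.8] y [1.    0.018 0.01 ] z [ 0.01  -0.004 -1.   ] F [-0.7 -0.7 -0.1] T [-0.03  0.13  0.03] w 91.8 q [-0.    0.44  0.54  1.92 -0.29  0.85  0.71]
```

```bash
python3 -m jog '[{"slide":[0.15,0.1,-0.5],"turn":[0.2,0.5,0.7],"fingers":91.8},{"slide":[0,0,-0.8],"turn":[0,0,0],"fingers":91.8},{"slide":[0,0,-0.8],"turn":[0,0,0],"fingers":91.8},{"slide":[0,0,-0.8],"turn":[0,0,0],"fingers":91.8},{"slide":[0,0,0],"turn":[0,0,0],"fingers":91.8}]';python3 -c "from h import *;st()"
```

```text
time_s: 14.1
eef_pos: [0.4836, -0.2601, 0.071]
orientation: [0.699, 0.715, 0.001, 0.004]
force: [-1.3, 0.2, 0.0]
width: 0.0916
t 14.1 p [ 483.6 -260.1   71. ] y [1.    0.022 0.006] z [ 0.006 -0.004 -1.   ] F [-1.3  0.2  0. ] T [-0.02  0.14  0.06] w 91.6 q [ 0.07  0.56  0.46  1.98 -0.39  0.68  0.79]
```

```bash
python3 -m jog '[{"slide":[0.06,0.23,-0.4],"turn":[0.2,0.3,0.4],"fingers":91.8},{"slide":[0,0,-0.4],"turn":[0,0,0],"fingers":91.8},{"slide":[0,0,-0.13],"turn":[0,0,0],"fingers":91.8},{"slide":[0,0,0],"turn":[0,0,0],"fingers":91.8}]';python3 -c "from h import *;st()"
```

```text
time_s: 14.43
eef_pos: [0.4866, -0.253, 0.0442]
orientation: [0.696, 0.718, 0.001, 0.001]
force: [-0.2, -0.6, -0.3]
width: 0.0918
t 14.43 p [ 486.6 -253.    44.2] y [1.    0.03  0.004] z [ 0.004 -0.    -1.   ] F [-0.2 -0.6 -0.3] T [-0.02  0.11  0.04] w 91.8 q [ 0.08  0.6   0.43  1.99 -0.42  0.63  0.81]
```

```bash
python3 -m jog '[{"slide":[0,0,-0.015],"turn":[0,0,0],"fingers":35},{"slide":[0,0,-0.015],"turn":[0,0,0],"fingers":35},{"slide":[0,0,-0.015],"turn":[0,0,0],"fingers":35},{"slide":[0,0,-0.015],"turn":[0,0,0],"fingers":35},{"slide":[0,0,-0.015],"turn":[0,0,0],"fingers":35},{"slide":[0,0,-0.015],"turn":[0,0,0],"fingers":35},{"slide":[0,0,-0.015],"turn":[0,0,0],"fingers":35},{"slide":[0,0,0],"turn":[0,0,0],"fingers":35}]' 35;python3 -c "from h import *;st()"
python3 -m jog '[{"slide":[0,0,0.5],"turn":[0,0,0],"fingers":35},{"slide":[0,0,0.8],"turn":[0,0,0],"fingers":35},{"slide":[0,0,0.8],"turn":[0,0,0],"fingers":35},{"slide":[0,0,0.8],"turn":[0,0,0],"fingers":35},{"slide":[0,0.3,0.1],"turn":[0,0,0],"fingers":35}]';python3 -c "from h import *;st()"
```

```text
time_s: 15.1
eef_pos: [0.4878, -0.2538, 0.0437]
orientation: [0.696, 0.718, 0.002, 0.003]
force: [-0.5, 0.5, -1.8]
width: 0.0449
t 15.1 p [ 487.8 -253.8   43.7] y [1.    0.03  0.007] z [ 0.007 -0.001 -1.   ] F [-0.5  0.5 -1.8] T [-0.1   0.06 -0.02] w 44.9 q [ 0.08  0.6   0.43  1.99 -0.42  0.62  0.81]
time_s: 15.52
eef_pos: [0.4847, -0.2454, 0.1342]
orientation: [0.697, 0.717, -0.0, 0.0]
force: [1.3, -0.8, -2.0]
width: 0.0449
t 15.52 p [ 484.7 -245.4  134.2] y [1.    0.027 0.   ] z [ 0.    -0.001 -1.   ] F [ 1.3 -0.8 -2. ] T [-0.2  -0.05 -0.02] w 44.9 q [-0.01  0.47  0.53  1.94 -0.32  0.81  0.71]
```

```bash
python3 -m jog '[{"slide":[0.22,0.85,0.01],"turn":[0,0,-1],"fingers":35},{"slide":[0.22,0.85,0.01],"turn":[0,0,-1],"fingers":35},{"slide":[0.22,0.85,0.01],"turn":[0,0,-1],"fingers":35},{"slide":[0.22,0.85,0.01],"turn":[0,0,-1],"fingers":35},{"slide":[0.22,0.85,0.01],"turn":[0,0,-1],"fingers":35},{"slide":[0.22,0.85,0.01],"turn":[0,0,-1],"fingers":35},{"slide":[0.22,0.85,0.01],"turn":[0,0,-1],"fingers":35},{"slide":[0.2,0.6,0.01],"turn":[0,0,0],"fingers":35},{"slide":[0,0,0],"turn":[0,0,0],"fingers":35}]';python3 -c "from h import *;st()"
```

```text
time_s: 16.27
eef_pos: [0.5355, -0.0352, 0.134]
orientation: [0.742, 0.67, -0.0, -0.0]
force: [0.2, 0.1, -2.1]
width: 0.0449
t 16.27 p [535.5 -35.2 134. ] y [ 0.995 -0.102 -0.   ] z [-0.  0. -1.] F [ 0.2  0.1 -2.1] T [-0.03  0.01 -0.02] w 44.9 q [-0.44  0.46  0.55  1.96 -0.33  0.81  0.2 ]
```

```bash
python3 -m jog '[{"slide":[0.09,0.4,0.02],"turn":[0,0,0.4],"fingers":35},{"slide":[0.07,0.4,0],"turn":[0,0,0],"fingers":35},{"slide":[0,0,0],"turn":[0,0,0],"fingers":35}]';python3 -c "from h import *;st();snap('scene','s2.png',(240,110,370,220),5)"
```

```text
time_s: 16.52
eef_pos: [0.539, -0.0078, 0.1325]
orientation: [0.739, 0.674, -0.001, -0.001]
force: [0.3, 1.2, -2.3]
width: 0.0448
t 16.52 p [539.   -7.8 132.5] y [ 0.996 -0.092 -0.003] z [-0.003  0.    -1.   ] F [ 0.3  1.2 -2.3] T [-0.04  0.06  0.  ] w 44.8 q [-0.48  0.47  0.55  1.95 -0.33  0.81  0.16]
```

View pics/s2.png

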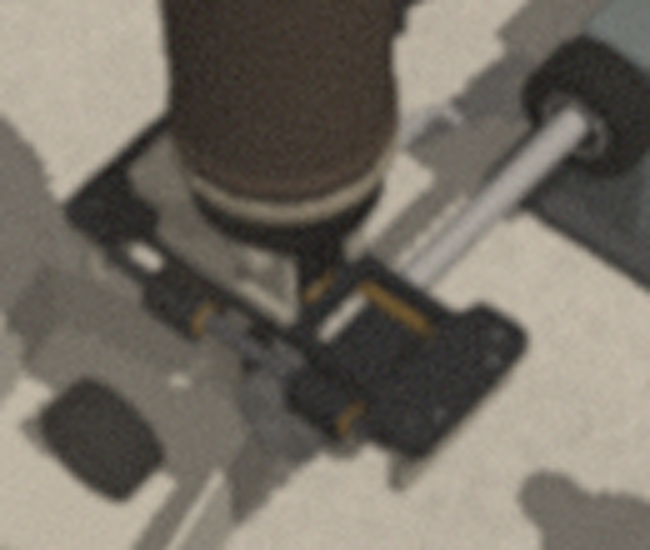

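Large roller sits against the flange (590,110), and the sleeve is held under the gripper (265,400). Threading the sleeve.

```bash
python3 -m jog '[{"slide":[0.07,0.35,0.07],"turn":[0,0,-0.2],"fingers":35},{"slide":[0.035,0.35,0],"turn":[0,0,0],"fingers":35},{"slide":[0,0,0],"turn":[0,0,0],"fingers":35}]';python3 -c "from h import *;st()"; python3 -m jog '[{"slide":[0.04,0.35,0.02],"turn":[0,0,0],"fingers":35},{"slide":[0.04,0.35,0.02],"turn":[0,0,0],"fingers":35},{"slide":[0,0,0],"turn":[0,0,0],"fingers":35}]';python3 -c "from h import *;st()"
```

```text
time_s: 16.82
eef_pos: [0.5414, 0.0111, 0.1345]
orientation: [0.742, 0.671, -0.002, -0.001]
force: [-0.1, 0.5, -2.0]
width: 0.0448
t 16.82 p [541.4  11.1 134.5] y [ 0.995 -0.101 -0.004] z [-0.004 -0.001 -1.   ] F [-0.1  0.5 -2. ] T [0.06 0.01 0.04] w 44.8 q [-0.52  0.47  0.55  1.94 -0.33  0.82  0.11]
time_s: 17.07
eef_pos: [0.544, 0.0335, 0.136]
orientation: [0.742, 0.67, -0.002, -0.001]
force: [-0.0, -0.0, -1.5]
width: 0.045
t 17.07 p [544.   33.5 136. ] y [ 0.995 -0.102 -0.004] z [-0.004 -0.001 -1.   ] F [-0.  -0.  -1.5] T [-0.02  0.03 -0.  ] w 45.0 q [-0.56  0.48  0.55  1.93 -0.33  0.83  0.07]
```

```bash
python3 -m jog '[{"slide":[0.05,0.5,-0.04],"turn":[0,0,0.4],"fingers":35},{"slide":[0.05,0.5,0],"turn":[0,0,0],"fingers":35},{"slide":[0.05,0.5,0],"turn":[0,0,0],"fingers":35}]';python3 -c "from h import *;st()"; python3 -m jog '[{"slide":[0.05,0.55,0],"turn":[0,0,0],"fingers":35},{"slide":[0.05,0.55,0],"turn":[0,0,0],"fingers":35},{"slide":[0.05,0.55,0],"turn":[0,0,0],"fingers":35},{"slide":[0.05,0.5,0],"turn":[0,0,0],"fingers":35},{"slide":[0,0,0],"turn":[0,0,0],"fingers":35}]';python3 -c "from h import *;st()"
```

```text
time_s: 17.32
eef_pos: [0.5486, 0.0766, 0.1353]
orientation: [0.742, 0.671, -0.002, 0.0]
force: [-1.0, 0.1, -1.2]
width: 0.0446
t 17.32 p [548.6  76.6 135.3] y [ 0.995 -0.1   -0.003] z [-0.003 -0.003 -1.   ] F [-1.   0.1 -1.2] T [-0.05  0.03 -0.04] w 44.6 q [-0.63  0.49  0.55  1.91 -0.33  0.84 -0.  ]
time_s: 17.73
eef_pos: [0.5547, 0.1479, 0.1353]
orientation: [0.74, 0.672, -0.002, -0.0]
force: [1.0, 0.5, -2.0]
width: 0.0449
t 17.73 p [554.7 147.9 135.3] y [ 0.995 -0.096 -0.002] z [-0.003 -0.002 -1.   ] F [ 1.   0.5 -2. ] T [-0.    0.05  0.02] w 44.9 q [-0.74  0.52  0.54  1.86 -0.34  0.86 -0.12]
```

```bash
python3 -m jog '[{"slide":[0.03,0.3,0],"turn":[0,0,0],"fingers":35},{"slide":[0.03,0.25,0],"turn":[0,0,0],"fingers":35},{"slide":[0.01,0.15,0],"turn":[0,0,0],"fingers":35},{"slide":[0.01,0.1,0],"turn":[0,0,0],"fingers":35}]';python3 -c "from h import *;st()";python3 -m jog '[{"slide":[0.01,0.1,0],"turn":[0,0,0],"fingers":35},{"slide":[0.01,0.08,0],"turn":[0,0,0],"fingers":35}]';python3 -c "from h import *;st()"
```

```text
time_s: 18.07
eef_pos: [0.5571, 0.1722, 0.1353]
orientation: [0.741, 0.672, -0.002, 0.0]
force: [0.0, 0.2, -1.7]
width: 0.0449
t 18.07 p [557.1 172.2 135.3] y [ 0.995 -0.098 -0.002] z [-0.003 -0.004 -1.   ] F [ 0.   0.2 -1.7] T [-0.08  0.1   0.05] w 44.9 q [-0.77  0.53  0.54  1.84 -0.35  0.87 -0.16]
time_s: 18.23
eef_pos: [0.5573, 0.1743, 0.1352]
orientation: [0.742, 0.671, -0.004, 0.001]
force: [-3.0, -10.0, 3.0]
width: 0.0448
t 18.23 p [557.3 174.3 135.2] y [ 0.995 -0.1   -0.004] z [-0.004 -0.008 -1.   ] F [ -3. -10.   3.] T [-2.08  0.59  0.03] w 44.8 q [-0.78  0.53  0.55  1.84 -0.34  0.87 -0.17]
```

Contact again (10 N at y=174.3, as predicted). Release and fetch the first small roller.

```bash
python3 -m jog '[{"slide":[0,-0.03,0],"turn":[0,0,0],"fingers":91.8},{"slide":[0,0,0],"turn":[0,0,0],"fingers":91.8},{"slide":[0,0,0],"turn":[0,0,0],"fingers":91.8},{"slide":[0,0,0],"turn":[0,0,0],"fingers":91.8},{"slide":[0,0,0.4],"turn":[0,0,0],"fingers":91.8},{"slide":[0,0,0.7],"turn":[0,0,0],"fingers":91.8},{"slide":[0,0,0.8],"turn":[0,0,0],"fingers":91.8},{"slide":[0,-0.4,0.4],"turn":[0,0,0],"fingers":91.8}]';python3 -c "from h import *;st()"
python3 -m jog '[{"slide":[0.09,-0.95,0],"turn":[0,0,0.8],"fingers":91.8},{"slide":[0.09,-0.95,0],"turn":[0,0,0.8],"fingers":91.8},{"slide":[0.09,-0.95,0],"turn":[0,0,0.8],"fingers":91.8},{"slide":[0.09,-0.95,0],"turn":[0,0,0.8],"fingers":91.8},{"slide":[0.09,-0.95,0],"turn":[0,0,0.8],"fingers":91.8},{"slide":[0.09,-0.95,0],"turn":[0,0,0.8],"fingers":91.8},{"slide":[0.09,-0.95,0],"turn":[0,0,0.8],"fingers":91.8},{"slide":[0.09,-0.95,0],"turn":[0,0,0.8],"fingers":91.8},{"slide":[0.09,-0.95,0],"turn":[0,0,0],"fingers":91.8},{"slide":[0.09,-0.95,0],"turn":[0,0,0],"fingers":91.8}]';python3 -c "from h import *;st()"
```

```text
time_s: 18.9
eef_pos: [0.5563, 0.1614, 0.2066]
orientation: [0.742, 0.671, -0.006, 0.001]
force: [0.6, 0.7, -0.8]
width: 0.0902
t 18.9 p [556.3 161.4 206.6] y [ 0.995 -0.1   -0.007] z [-0.008 -0.009 -1.   ] F [ 0.6  0.7 -0.8] T [-0.03 -0.03  0.  ] w 90.2 q [-0.8   0.45  0.59  1.77 -0.28  1.02 -0.2 ]
time_s: 19.73
eef_pos: [0.5835, -0.138, 0.218]
orientation: [0.698, 0.716, 0.001, 0.004]
force: [0.2, 0.7, 0.2]
width: 0.0917
t 19.73 p [ 583.5 -138.   218. ] y [1.    0.026 0.007] z [ 0.007 -0.004 -1.   ] F [0.2 0.7 0.2] T [-0.09  0.08  0.04] w 91.7 q [-0.27  0.46  0.6   1.72 -0.29  1.04  0.45]
```

```bash
python3 -m jog '[{"slide":[0.1,-0.9,-0.2],"turn":[0.2,0.4,0.2],"fingers":91.8},{"slide":[0.1,-0.9,-0.6],"turn":[0,0,0],"fingers":91.8},{"slide":[0.1,-0.9,-0.6],"turn":[0,0,0],"fingers":91.8},{"slide":[0.1,-0.85,-0.6],"turn":[0,0,0],"fingers":91.8},{"slide":[0,0,0],"turn":[0,0,0],"fingers":91.8}]';python3 -c "from h import *;st()"
```

```text
time_s: 20.15
eef_pos: [0.5928, -0.2631, 0.1614]
orientation: [0.7, 0.714, 0.0, 0.005]
force: [-1.2, 0.5, -0.5]
width: 0.0917
t 20.15 p [ 592.8 -263.1  161.4] y [1.    0.02  0.008] z [ 0.008 -0.007 -1.   ] F [-1.2  0.5 -0.5] T [-0.12  0.2   0.01] w 91.7 q [-0.03  0.59  0.57  1.66 -0.36  0.99  0.68]
```

```bash
python3 -m jog '[{"slide":[0.05,0.3,-0.5],"turn":[0.4,0.4,0.5],"fingers":91.8},{"slide":[0,0,-0.8],"turn":[0,0,0],"fingers":91.8},{"slide":[0,0,-0.8],"turn":[0,0,0],"fingers":91.8},{"slide":[0,0,-0.8],"turn":[0,0,0],"fingers":91.8},{"slide":[0,0,0],"turn":[0,0,0],"fingers":91.8}]';python3 -c "from h import *;st()"
```

```text
time_s: 20.57
eef_pos: [0.5928, -0.2566, 0.0731]
orientation: [0.698, 0.716, 0.001, 0.001]
force: [-0.3, 0.0, -0.9]
width: 0.0917
t 20.57 p [ 592.8 -256.6   73.1] y [1.    0.026 0.004] z [ 0.004 -0.    -1.   ] F [-0.3  0.  -0.9] T [-0.    0.14 -0.01] w 91.7 q [ 0.    0.69  0.5   1.73 -0.43  0.83  0.73]
```

```bash
python3 -m jog '[{"slide":[0.06,0.07,-0.4],"turn":[0,0.2,0.2],"fingers":91.8},{"slide":[0,0,-0.4],"turn":[0,0,0],"fingers":91.8},{"slide":[0,0,-0.15],"turn":[0,0,0],"fingers":91.8},{"slide":[0,0,0],"turn":[0,0,0],"fingers":91.8}]';python3 -c "from h import *;st()"
```

```text
time_s: 20.9
eef_pos: [0.596, -0.2524, 0.0446]
orientation: [0.695, 0.719, 0.001, 0.0]
force: [-0.5, 0.8, 0.9]
width: 0.0915
t 20.9 p [ 596.  -252.4   44.6] y [0.999 0.033 0.002] z [ 0.002  0.    -1.   ] F [-0.5  0.8  0.9] T [-0.12  0.03 -0.03] w 91.5 q [ 0.01  0.73  0.48  1.74 -0.45  0.78  0.74]
```

```bash
python3 -m jog '[{"slide":[0,-0.05,-0.015],"turn":[0,0,0],"fingers":40},{"slide":[0,0,-0.015],"turn":[0,0,0],"fingers":40},{"slide":[0,0,-0.015],"turn":[0,0,0],"fingers":40},{"slide":[0,0,-0.015],"turn":[0,0,0],"fingers":40},{"slide":[0,0,-0.015],"turn":[0,0,0],"fingers":40},{"slide":[0,0,-0.015],"turn":[0,0,0],"fingers":40},{"slide":[0,0,-0.015],"turn":[0,0,0],"fingers":40},{"slide":[0,0,0],"turn":[0,0,0],"fingers":40}]' 35;python3 -c "from h import *;st()"
python3 -m jog '[{"slide":[0,0,0.5],"turn":[0,0,0],"fingers":40},{"slide":[0,0,0.8],"turn":[0,0,0],"fingers":40},{"slide":[0,0,0.8],"turn":[0,0,0],"fingers":40},{"slide":[0,0,0.8],"turn":[0,0,0],"fingers":40},{"slide":[0,0.3,0.1],"turn":[0,0,0],"fingers":40}]';python3 -c "from h import *;st()"
```

```text
time_s: 21.57
eef_pos: [0.5975, -0.2551, 0.0448]
orientation: [0.695, 0.719, 0.002, 0.003]
force: [0.0, -0.1, -0.5]
width: 0.0488
t 21.57 p [ 597.5 -255.1   44.8] y [0.999 0.033 0.006] z [ 0.006 -0.001 -1.   ] F [ 0.  -0.1 -0.5] T [-0.08  0.19  0.06] w 48.8 q [ 0.02  0.73  0.48  1.73 -0.45  0.78  0.75]
time_s: 21.98
eef_pos: [0.5947, -0.2472, 0.1354]
orientation: [0.696, 0.718, -0.0, 0.0]
force: [0.6, -1.7, -0.0]
width: 0.0489
t 21.98 p [ 594.7 -247.2  135.4] y [1.   0.03 0.  ] z [ 0.    -0.001 -1.   ] F [ 0.6 -1.7 -0. ] T [-0.16 -0.   -0.05] w 48.9 q [-0.04  0.62  0.55  1.69 -0.38  0.94  0.68]
```

```bash
python3 -m jog '[{"slide":[-0.24,0.85,0.01],"turn":[0,0,-1],"fingers":40},{"slide":[-0.24,0.85,0.01],"turn":[0,0,-1],"fingers":40},{"slide":[-0.24,0.85,0.01],"turn":[0,0,-1],"fingers":40},{"slide":[-0.24,0.85,0.01],"turn":[0,0,-1],"fingers":40},{"slide":[-0.24,0.85,0.01],"turn":[0,0,-1],"fingers":40},{"slide":[-0.24,0.85,0.01],"turn":[0,0,-1],"fingers":40},{"slide":[-0.24,0.85,0.01],"turn":[0,0,-1],"fingers":40},{"slide":[-0.2,0.75,0.01],"turn":[0,0,0],"fingers":40},{"slide":[0,0,0],"turn":[0,0,0],"fingers":40}]';python3 -c "from h import *;st()"
```

```text
time_s: 22.73
eef_pos: [0.5339, -0.0354, 0.137]
orientation: [0.741, 0.671, 0.0, 0.001]
force: [-0.9, 0.0, -0.6]
width: 0.049
t 22.73 p [533.9 -35.4 137. ] y [ 0.995 -0.099  0.002] z [ 0.002 -0.002 -1.   ] F [-0.9  0.  -0.6] T [-0.05  0.11  0.01] w 49.0 q [-0.48  0.47  0.61  1.96 -0.36  0.82  0.23]
```

```bash
python3 -m jog '[{"slide":[0.15,0.35,-0.08],"turn":[0,0,0.2],"fingers":40},{"slide":[0.08,0.35,0],"turn":[0,0,0],"fingers":40},{"slide":[0,0,0],"turn":[0,0,0],"fingers":40}]';python3 -c "from h import *;st()"
```

```text
time_s: 22.98
eef_pos: [0.5409, -0.0107, 0.1337]
orientation: [0.739, 0.674, 0.0, 0.001]
force: [0.1, -0.6, -1.1]
width: 0.049
t 22.98 p [540.9 -10.7 133.7] y [ 0.996 -0.092  0.001] z [ 0.001 -0.001 -1.   ] F [ 0.1 -0.6 -1.1] T [-0.11  0.07 -0.08] w 49.0 q [-0.52  0.48  0.61  1.95 -0.37  0.82  0.2 ]
```

```bash
python3 -m jog '[{"slide":[0.03,0.4,0.02],"turn":[0,0,-0.1],"fingers":40},{"slide":[0.03,0.35,0.01],"turn":[0,0,0],"fingers":40},{"slide":[0,0,0],"turn":[0,0,0],"fingers":40}]';python3 -c "from h import *;st()"; python3 -m jog '[{"slide":[0.04,0.35,0.01],"turn":[0,0,0],"fingers":40},{"slide":[0.04,0.35,0.01],"turn":[0,0,0],"fingers":40},{"slide":[0,0,0],"turn":[0,0,0],"fingers":40}]';python3 -c "from h import *;st()"
```

```text
time_s: 23.23
eef_pos: [0.5438, 0.0117, 0.1341]
orientation: [0.74, 0.672, -0.0, 0.001]
force: [0.6, -0.1, -0.6]
width: 0.049
t 23.23 p [543.8  11.7 134.1] y [ 0.995 -0.096  0.002] z [ 0.002 -0.002 -1.   ] F [ 0.6 -0.1 -0.6] T [-0.07  0.1  -0.  ] w 49.0 q [-0.56  0.48  0.61  1.95 -0.37  0.82  0.15]
time_s: 23.48
eef_pos: [0.5447, 0.0328, 0.1339]
orientation: [0.741, 0.672, -0.002, 0.0]
force: [0.2, 0.2, -0.5]
width: 0.0483
t 23.48 p [544.7  32.8 133.9] y [ 0.995 -0.098 -0.002] z [-0.003 -0.003 -1.   ] F [ 0.2  0.2 -0.5] T [-0.04  0.08 -0.02] w 48.3 q [-0.6   0.49  0.61  1.94 -0.37  0.83  0.11]
```

```bash
python3 -m jog '[{"slide":[0.04,0.5,0],"turn":[0,0,0.1],"fingers":40},{"slide":[0.04,0.5,0],"turn":[0,0,0],"fingers":40},{"slide":[0.05,0.5,0],"turn":[0,0,0],"fingers":40},{"slide":[0.05,0.5,0],"turn":[0,0,0],"fingers":40},{"slide":[0.05,0.5,0],"turn":[0,0,0],"fingers":40},{"slide":[0.05,0.5,0],"turn":[0,0,0],"fingers":40}]';python3 -c "from h import *;st()"; python3 -m jog '[{"slide":[0.03,0.25,0],"turn":[0,0,0],"fingers":40},{"slide":[0.02,0.15,0],"turn":[0,0,0],"fingers":40},{"slide":[0.01,0.1,0],"turn":[0,0,0],"fingers":40}]';python3 -c "from h import *;st()"
```

```text
time_s: 23.98
eef_pos: [0.5537, 0.1206, 0.1344]
orientation: [0.743, 0.669, -0.003, 0.002]
force: [-1.2, -0.2, -1.5]
width: 0.0487
t 23.98 p [553.7 120.6 134.4] y [ 0.994 -0.105 -0.001] z [-0.001 -0.007 -1.   ] F [-1.2 -0.2 -1.5] T [-0.15  0.27 -0.05] w 48.7 q [-0.74  0.52  0.61  1.89 -0.38  0.86 -0.05]
time_s: 24.23
eef_pos: [0.5556, 0.1384, 0.1341]
orientation: [0.742, 0.67, -0.003, 0.002]
force: [0.2, 0.1, -0.9]
width: 0.0489
t 24.23 p [555.6 138.4 134.1] y [ 0.995 -0.102 -0.001] z [-0.002 -0.007 -1.   ] F [ 0.2  0.1 -0.9] T [-0.23  0.32 -0.05] w 48.9 q [-0.76  0.53  0.61  1.87 -0.38  0.86 -0.07]
```

```bash
python3 -m jog '[{"slide":[-0.02,0.1,0],"turn":[-0.3,0,0.3],"fingers":40},{"slide":[0.01,0.1,0],"turn":[0,0,0],"fingers":40},{"slide":[0.01,0.1,0],"turn":[0,0,0],"fingers":40}]';python3 -c "from h import *;st()"
```

```text
time_s: 24.48
eef_pos: [0.5557, 0.1437, 0.1342]
orientation: [0.742, 0.671, -0.006, 0.006]
force: [-4.0, -14.7, 1.0]
width: 0.049
t 24.48 p [555.7 143.7 134.2] y [ 0.995 -0.1    0.   ] z [-0.002 -0.017 -1.   ] F [ -4.  -14.7   1. ] T [-3.07  0.75  0.06] w 49.0 q [-0.78  0.53  0.61  1.87 -0.37  0.87 -0.09]
```

```bash
python3 -m jog '[{"slide":[0,-0.03,0],"turn":[0.5,0,0],"fingers":91.8},{"slide":[0,0,0],"turn":[0.3,0,0],"fingers":91.8},{"slide":[0,0,0],"turn":[0,0,0],"fingers":91.8},{"slide":[0,0,0],"turn":[0,0,0],"fingers":91.8},{"slide":[0,0,0.4],"turn":[0,0,0],"fingers":91.8},{"slide":[0,0,0.7],"turn":[0,0,0],"fingers":91.8},{"slide":[0,0,0.8],"turn":[0,0,0],"fingers":91.8},{"slide":[0,-0.4,0.4],"turn":[0,0,0],"fingers":91.8}]';python3 -c "from h import *;st()"
python3 -m jog '[{"slide":[0.09,-0.95,0],"turn":[0,0,0.8],"fingers":91.8},{"slide":[0.09,-0.95,0],"turn":[0,0,0.8],"fingers":91.8},{"slide":[0.09,-0.95,0],"turn":[0,0,0.8],"fingers":91.8},{"slide":[0.09,-0.95,0],"turn":[0,0,0.8],"fingers":91.8},{"slide":[0.09,-0.95,0],"turn":[0,0,0.8],"fingers":91.8},{"slide":[0.09,-0.95,0],"turn":[0,0,0.8],"fingers":91.8},{"slide":[0.09,-0.95,0],"turn":[0,0,0.8],"fingers":91.8},{"slide":[0.09,-0.95,0],"turn":[0,0,0.8],"fingers":91.8},{"slide":[0.09,-0.95,0],"turn":[0,0,0],"fingers":91.8},{"slide":[0.09,-0.95,0],"turn":[0,0,0],"fingers":91.8}]'
python3 -m jog '[{"slide":[0.09,-0.95,0],"turn":[0,0,0],"fingers":91.8},{"slide":[0.09,-0.95,0],"turn":[0,0,0],"fingers":91.8},{"slide":[0.09,-0.95,0],"turn":[0,0,0],"fingers":91.8},{"slide":[0.05,-0.7,0],"turn":[0,0,0],"fingers":91.8},{"slide":[0,0,0],"turn":[0,0,0],"fingers":91.8}]';python3 -c "from h import *;st()"
```

```text
time_s: 25.15
eef_pos: [0.5552, 0.1304, 0.2057]
orientation: [0.742, 0.67, -0.003, -0.0]
force: [1.3, 0.2, 1.1]
width: 0.0916
t 25.15 p [555.2 130.4 205.7] y [ 0.995 -0.101 -0.004] z [-0.004 -0.003 -1.   ] F [1.3 0.2 1.1] T [-0.09 -0.01  0.01] w 91.6 q [-0.79  0.44  0.66  1.8  -0.31  1.01 -0.11]
time_s: 25.98
eef_pos: [0.583, -0.1686, 0.2171]
orientation: [0.698, 0.716, 0.004, 0.004]
force: [0.7, 0.1, -0.5]
width: 0.0917
time_s: 26.4
eef_pos: [0.5882, -0.2932, 0.2212]
orientation: [0.701, 0.713, 0.003, 0.007]
force: [-0.9, 0.3, 0.0]
width: 0.0916
t 26.4 p [ 588.2 -293.2  221.2] y [1.    0.017 0.014] z [ 0.014 -0.006 -1.   ] F [-0.9  0.3  0. ] T [-0.12  0.1   0.02] w 91.6 q [-0.03  0.56  0.64  1.58 -0.36  1.11  0.72]
```

```bash
python3 -m jog '[{"slide":[0.1,-0.7,-0.4],"turn":[0.4,0.7,0.7],"fingers":91.8},{"slide":[0.1,-0.7,-0.7],"turn":[0,0,0],"fingers":91.8},{"slide":[0.1,-0.7,-0.7],"turn":[0,0,0],"fingers":91.8},{"slide":[0,0,-0.8],"turn":[0,0,0],"fingers":91.8},{"slide":[0,0,-0.8],"turn":[0,0,0],"fingers":91.8},{"slide":[0,0,-0.7],"turn":[0,0,0],"fingers":91.8},{"slide":[0,0,0],"turn":[0,0,0],"fingers":91.8}]';python3 -c "from h import *;st()"
```

```text
time_s: 26.98
eef_pos: [0.5948, -0.3647, 0.0994]
orientation: [0.698, 0.716, 0.002, 0.004]
force: [-0.3, 1.4, -0.5]
width: 0.092
t 26.98 p [ 594.8 -364.7   99.4] y [1.    0.026 0.008] z [ 0.008 -0.003 -1.   ] F [-0.3  1.4 -0.5] T [-0.04  0.11 -0.03] w 92.0 q [ 0.14  0.74  0.56  1.57 -0.46  0.95  0.88]
```

```bash
python3 -m jog '[{"slide":[0.05,0.12,-0.5],"turn":[0.2,0.4,0.2],"fingers":91.8},{"slide":[0,0,-0.6],"turn":[0,0,0],"fingers":91.8},{"slide":[0,0,-0.4],"turn":[0,0,0],"fingers":91.8},{"slide":[0,0,0],"turn":[0,0,0],"fingers":91.8}]';python3 -c "from h import *;st()"
```

```text
time_s: 27.32
eef_pos: [0.5975, -0.3606, 0.0558]
orientation: [0.696, 0.718, 0.001, 0.001]
force: [-0.4, 1.2, 0.6]
width: 0.0919
t 27.32 p [ 597.5 -360.6   55.8] y [0.999 0.032 0.004] z [ 0.004 -0.    -1.   ] F [-0.4  1.2  0.6] T [-0.05  0.04 -0.01] w 91.9 q [ 0.15  0.79  0.54  1.59 -0.49  0.89  0.9 ]
```

```bash
python3 -m jog '[{"slide":[0,0.02,-0.3],"turn":[0,0,0],"fingers":91.8},{"slide":[0,0,-0.06],"turn":[0,0,0],"fingers":91.8},{"slide":[0,0,0],"turn":[0,0,0],"fingers":91.8}]';python3 -c "from h import *;st()"
python3 -m jog '[{"slide":[0,0,-0.015],"turn":[0,0,0],"fingers":40},{"slide":[0,0,-0.015],"turn":[0,0,0],"fingers":40},{"slide":[0,0,-0.015],"turn":[0,0,0],"fingers":40},{"slide":[0,0,-0.015],"turn":[0,0,0],"fingers":40},{"slide":[0,0,-0.015],"turn":[0,0,0],"fingers":40},{"slide":[0,0,-0.015],"turn":[0,0,0],"fingers":40},{"slide":[0,0,-0.015],"turn":[0,0,0],"fingers":40},{"slide":[0,0,0],"turn":[0,0,0],"fingers":40}]' 35;python3 -c "from h import *;st()"
python3 -m jog '[{"slide":[0,0,0.5],"turn":[0,0,0],"fingers":40},{"slide":[0,0,0.8],"turn":[0,0,0],"fingers":40},{"slide":[0,0,0.8],"turn":[0,0,0],"fingers":40},{"slide":[0,0,0.8],"turn":[0,0,0],"fingers":40},{"slide":[0,0.3,0.1],"turn":[0,0,0],"fingers":40}]';python3 -c "from h import *;st()"
```

```text
time_s: 27.57
eef_pos: [0.5989, -0.3598, 0.0464]
orientation: [0.695, 0.719, 0.002, 0.002]
force: [0.1, -0.2, 1.0]
width: 0.092
t 27.57 p [ 598.9 -359.8   46.4] y [0.999 0.033 0.006] z [ 0.006 -0.001 -1.   ] F [ 0.1 -0.2  1. ] T [-0.09  0.06 -0.05] w 92.0 q [ 0.15  0.8   0.53  1.6  -0.5   0.87  0.9 ]
time_s: 28.23
eef_pos: [0.6002, -0.3608, 0.046]
orientation: [0.695, 0.719, 0.002, 0.004]
force: [0.2, -0.3, -0.6]
width: 0.0488
t 28.23 p [ 600.2 -360.8   46. ] y [0.999 0.033 0.009] z [ 0.009 -0.003 -1.   ] F [ 0.2 -0.3 -0.6] T [-0.07  0.04  0.03] w 48.8 q [ 0.15  0.8   0.53  1.6  -0.5   0.87  0.9 ]
time_s: 28.65
eef_pos: [0.5972, -0.353, 0.1406]
orientation: [0.696, 0.718, 0.001, 0.002]
force: [-0.5, -1.3, -1.6]
width: 0.0489
t 28.65 p [ 597.2 -353.   140.6] y [1.    0.03  0.004] z [ 0.004 -0.003 -1.   ] F [-0.5 -1.3 -1.6] T [-0.15  0.01  0.05] w 48.9 q [ 0.1   0.7   0.59  1.55 -0.43  1.03  0.84]
```

```bash
python3 -m jog '[{"slide":[-0.19,0.95,0],"turn":[0,0,-0.9],"fingers":40},{"slide":[-0.19,0.95,0],"turn":[0,0,-0.9],"fingers":40},{"slide":[-0.19,0.95,0],"turn":[0,0,-0.9],"fingers":40},{"slide":[-0.19,0.95,0],"turn":[0,0,-0.9],"fingers":40},{"slide":[-0.19,0.95,0],"turn":[0,0,-0.9],"fingers":40},{"slide":[-0.19,0.95,0],"turn":[0,0,-0.9],"fingers":40},{"slide":[-0.19,0.95,0],"turn":[0,0,-0.9],"fingers":40},{"slide":[-0.19,0.9,0],"turn":[0,0,-0.6],"fingers":40},{"slide":[-0.19,0.9,0],"turn":[0,0,0],"fingers":40},{"slide":[0,0,0],"turn":[0,0,0],"fingers":40}]';python3 -c "from h import *;st()"
```

```text
time_s: 29.48
eef_pos: [0.541, -0.0877, 0.149]
orientation: [0.741, 0.671, 0.003, 0.005]
force: [0.7, 0.9, -1.9]
width: 0.049
t 29.48 p [541.  -87.7 149. ] y [ 0.995 -0.098  0.011] z [ 0.01  -0.004 -1.   ] F [ 0.7  0.9 -1.9] T [-0.12  0.05 -0.04] w 49.0 q [-0.43  0.48  0.68  1.93 -0.39  0.85  0.36]
```

```bash
python3 -m jog '[{"slide":[-0.02,0.6,-0.2],"turn":[0.2,0.6,0.1],"fingers":40},{"slide":[-0.01,0.6,-0.2],"turn":[0,0,0],"fingers":40},{"slide":[0,0.6,-0.05],"turn":[0,0,0],"fingers":40},{"slide":[0,0,0],"turn":[0,0,0],"fingers":40}]';python3 -c "from h import *;st()"
```

```text
time_s: 29.82
eef_pos: [0.5393, -0.0284, 0.1374]
orientation: [0.739, 0.673, 0.001, -0.0]
force: [-0.4, 0.3, -0.2]
width: 0.0488
t 29.82 p [539.3 -28.4 137.4] y [ 0.996 -0.093  0.001] z [ 0.001  0.003 -1.   ] F [-0.4  0.3 -0.2] T [-0.09  0.03 -0.  ] w 48.8 q [-0.52  0.49  0.67  1.95 -0.41  0.83  0.27]
```

```bash
python3 -m jog '[{"slide":[0.02,0.4,-0.05],"turn":[0,0,-0.1],"fingers":40},{"slide":[0.03,0.4,0],"turn":[0,0,0],"fingers":40},{"slide":[0.04,0.4,0],"turn":[0,0,0],"fingers":40},{"slide":[0,0,0],"turn":[0,0,0],"fingers":40}]';python3 -c "from h import *;st()"; python3 -m jog '[{"slide":[0.04,0.3,0],"turn":[0,0,0],"fingers":40},{"slide":[0.04,0.3,0],"turn":[0,0,0],"fingers":40},{"slide":[0,0,0],"turn":[0,0,0],"fingers":40}]';python3 -c "from h import *;st()"
```

```text
time_s: 30.15
eef_pos: [0.5419, 0.0101, 0.1372]
orientation: [0.74, 0.673, 0.002, -0.001]
force: [0.8, -0.1, -1.1]
width: 0.0491
t 30.15 p [541.9  10.1 137.2] y [ 0.996 -0.094  0.002] z [ 0.002  0.004 -1.   ] F [ 0.8 -0.1 -1.1] T [ 0.    0.06 -0.04] w 49.1 q [-0.59  0.49  0.67  1.95 -0.41  0.84  0.2 ]
time_s: 30.4
eef_pos: [0.5437, 0.0291, 0.1374]
orientation: [0.74, 0.673, 0.001, -0.001]
force: [-1.0, 1.2, -0.3]
width: 0.0489
t 30.4 p [543.7  29.1 137.4] y [ 0.996 -0.094  0.001] z [ 0.001  0.003 -1.   ] F [-1.   1.2 -0.3] T [-0.01  0.16  0.01] w 48.9 q [-0.63  0.49  0.67  1.94 -0.41  0.84  0.17]
```

```bash
python3 -m jog '[{"slide":[0.04,0.5,-0.06],"turn":[0,0,0],"fingers":40},{"slide":[0.05,0.5,-0.01],"turn":[0,0,0],"fingers":40},{"slide":[0.05,0.5,0],"turn":[0,0,0],"fingers":40},{"slide":[0.05,0.5,0],"turn":[0,0,0],"fingers":40},{"slide":[0.05,0.3,0],"turn":[0,0,0],"fingers":40},{"slide":[0,0,0],"turn":[0,0,0],"fingers":40}]';python3 -c "from h import *;st()"; python3 -m jog '[{"slide":[0.01,0.15,0],"turn":[0,0,0],"fingers":40},{"slide":[0.01,0.1,0],"turn":[0,0,0],"fingers":40}]';python3 -c "from h import *;st()"
```

```text
time_s: 30.9
eef_pos: [0.5513, 0.098, 0.1356]
orientation: [0.741, 0.671, 0.001, 0.0]
force: [-0.0, 0.4, -1.1]
width: 0.0489
t 30.9 p [551.3  98.  135.6] y [ 0.995 -0.099  0.001] z [ 0.001  0.001 -1.   ] F [-0.   0.4 -1.1] T [-0.04  0.11  0.03] w 48.9 q [-0.74  0.52  0.67  1.91 -0.42  0.85  0.04]
time_s: 31.07
eef_pos: [0.5521, 0.1043, 0.1357]
orientation: [0.742, 0.671, 0.001, 0.001]
force: [-0.7, -0.3, -0.5]
width: 0.049
t 31.07 p [552.1 104.3 135.7] y [ 0.995 -0.1    0.002] z [ 0.002 -0.    -1.   ] F [-0.7 -0.3 -0.5] T [-0.24  0.31  0.02] w 49.0 q [-0.75  0.52  0.67  1.9  -0.42  0.86  0.03]
```

```bash
python3 -m jog '[{"slide":[0,0.2,0],"turn":[0,0,0.3],"fingers":40},{"slide":[0.01,0.15,0],"turn":[0,0,0],"fingers":40},{"slide":[0.01,0.1,0],"turn":[0,0,0],"fingers":40}]';python3 -c "from h import *;st()"; python3 -m jog '[{"slide":[0.01,0.08,0],"turn":[0,0,0],"fingers":40},{"slide":[0.01,0.08,0],"turn":[0,0,0],"fingers":40}]';python3 -c "from h import *;st()"
```

```text
time_s: 31.32
eef_pos: [0.5533, 0.1168, 0.1361]
orientation: [0.741, 0.672, 0.001, 0.001]
force: [-0.4, -0.3, -0.1]
width: 0.049
t 31.32 p [553.3 116.8 136.1] y [ 0.995 -0.097  0.003] z [ 0.003 -0.    -1.   ] F [-0.4 -0.3 -0.1] T [-0.18  0.31 -0.02] w 49.0 q [-0.77  0.53  0.67  1.89 -0.42  0.86  0.01]
time_s: 31.48
eef_pos: [0.5535, 0.119, 0.1361]
orientation: [0.741, 0.671, -0.001, 0.002]
force: [-2.7, -12.5, 1.9]
width: 0.049
t 31.48 p [553.5 119.  136.1] y [ 0.995 -0.099  0.002] z [ 0.002 -0.004 -1.   ] F [ -2.7 -12.5   1.9] T [-2.8   0.67  0.01] w 49.0 q [-0.78  0.53  0.67  1.89 -0.42  0.86  0.  ]
```

All four rings are on. Release, rise, and recheck the cap.

```bash
python3 -m jog '[{"slide":[0,-0.03,0],"turn":[0.2,0,0],"fingers":91.8},{"slide":[0,0,0],"turn":[0,0,0],"fingers":91.8},{"slide":[0,0,0],"turn":[0,0,0],"fingers":91.8},{"slide":[0,0,0],"turn":[0,0,0],"fingers":91.8},{"slide":[0,0,0.4],"turn":[0,0,0],"fingers":91.8},{"slide":[0,0,0.7],"turn":[0,0,0],"fingers":91.8},{"slide":[0,0,0.8],"turn":[0,0,0],"fingers":91.8},{"slide":[0,0,0.4],"turn":[0,0,0],"fingers":91.8}]';python3 -c "from h import *;st()
t=snap('top');s=snap('scene')
a=cv2.resize(t['bgr'][150:300,310:470],None,fx=3.5,fy=3.5,interpolation=cv2.INTER_CUBIC);b=s['bgr'][110:340,160:420];b=cv2.resize(b,None,fx=1,fy=1)
c=np.zeros((525,560+260,3),np.uint8);c[:525,:560]=a;c[:230,560:]=b;cv2.imwrite('pics/c1.png',c[:,:800])"
```

```text
time_s: 32.15
eef_pos: [0.5523, 0.1174, 0.2074]
orientation: [0.742, 0.67, -0.002, 0.0]
force: [0.7, 0.6, 0.0]
width: 0.091
t 32.15 p [552.3 117.4 207.4] y [ 0.995 -0.101 -0.002] z [-0.002 -0.003 -1.   ] F [0.7 0.6 0. ] T [-0.09  0.    0.04] w 91.0 q [-0.82  0.44  0.73  1.82 -0.34  1.01 -0.06]
```

View pics/c1.png

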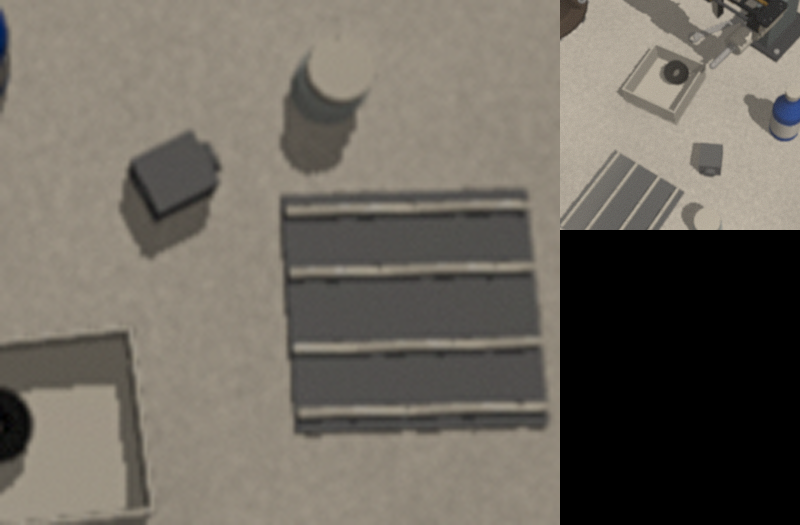

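Cap still at crop (175,175), i.e. pixel (360,200), unmoved. The rack is empty and the worn roller is in the bin. Going for the cap.

```bash
python3 -m jog '[{"slide":[0.34,-0.93,0],"turn":[0,0,4.4],"fingers":91.8},{"slide":[0.34,-0.93,0],"turn":[0,0,4.4],"fingers":91.8},{"slide":[0.34,-0.93,0],"turn":[0,0,4.4],"fingers":91.8},{"slide":[0.34,-0.93,0],"turn":[0,0,4.4],"fingers":91.8},{"slide":[0.34,-0.93,0],"turn":[0,0,4.4],"fingers":91.8},{"slide":[0.34,-0.93,0],"turn":[0,0,4.4],"fingers":91.8},{"slide":[0.34,-0.93,0],"turn":[0,0,4.4],"fingers":91.8},{"slide":[0.34,-0.6,0],"turn":[0,0,4.4],"fingers":91.8},{"slide":[0,0,0],"turn":[0,0,0],"fingers":91.8}]';python3 -c "from h import *;st()"
```

```text
time_s: 33.0
eef_pos: [0.6348, -0.0991, 0.207]
orientation: [0.486, 0.874, -0.001, -0.001]
force: [-0.6, -0.1, -0.9]
width: 0.0918
t 33.0 p [634.8 -99.1 207. ] y [ 0.849  0.528 -0.003] z [-0.003 -0.    -1.   ] F [-0.6 -0.1 -0.9] T [-0.08  0.06  0.04] w 91.8 q [-0.28  0.54  0.54  1.61 -0.3   1.08  0.9 ]
```

```bash
python3 -m jog '[{"slide":[0.12,-0.5,-0.3],"turn":[0,0,-1.9],"fingers":91.8},{"slide":[0,0,-0.8],"turn":[0,0,0],"fingers":91.8},{"slide":[0,0,-0.8],"turn":[0,0,0],"fingers":91.8},{"slide":[0,0,-0.8],"turn":[0,0,0],"fingers":91.8},{"slide":[0,0,-0.8],"turn":[0,0,0],"fingers":91.8},{"slide":[0,0,-0.6],"turn":[0,0,0],"fingers":91.8},{"slide":[0,0,0],"turn":[0,0,0],"fingers":91.8}]';python3 -c "from h import *;st()"
```

```text
time_s: 33.58
eef_pos: [0.6379, -0.1135, 0.0794]
orientation: [0.505, 0.863, 0.0, -0.001]
force: [-1.0, 0.4, -0.4]
width: 0.0919
t 33.58 p [ 637.9 -113.5   79.4] y [ 0.871  0.491 -0.001] z [-0.002  0.001 -1.   ] F [-1.   0.4 -0.4] T [-0.01  0.11  0.03] w 91.9 q [-0.21  0.69  0.48  1.71 -0.4   0.85  0.96]
```

```bash
python3 -m jog '[{"slide":[0.02,-0.03,-0.5],"turn":[0,0,0.6],"fingers":91.8},{"slide":[0,0,-0.6],"turn":[0,0,0],"fingers":91.8},{"slide":[0,0,-0.3],"turn":[0,0,0],"fingers":91.8},{"slide":[0,0,-0.05],"turn":[0,0,0],"fingers":91.8},{"slide":[0,0,0],"turn":[0,0,0],"fingers":91.8}]';python3 -c "from h import *;st()"
```

```text
time_s: 34.0
eef_pos: [0.639, -0.1111, 0.0367]
orientation: [0.5, 0.866, 0.001, -0.002]
force: [-0.1, -0.6, -0.2]
width: 0.0916
t 34.0 p [ 639.  -111.1   36.7] y [ 0.866  0.5   -0.   ] z [-0.002  0.003 -1.   ] F [-0.1 -0.6 -0.2] T [-0.05  0.04 -0.05] w 91.6 q [-0.19  0.74  0.45  1.73 -0.43  0.77  0.99]
```

```bash
python3 -m jog '[{"slide":[0.03,-0.1,-0.03],"turn":[0,0,0],"fingers":91.8},{"slide":[0,0,-0.015],"turn":[0,0,0],"fingers":40},{"slide":[0,0,-0.015],"turn":[0,0,0],"fingers":40},{"slide":[0,0,-0.015],"turn":[0,0,0],"fingers":40},{"slide":[0,0,-0.015],"turn":[0,0,0],"fingers":40},{"slide":[0,0,-0.015],"turn":[0,0,0],"fingers":40},{"slide":[0,0,-0.015],"turn":[0,0,0],"fingers":40},{"slide":[0,0,-0.015],"turn":[0,0,0],"fingers":40},{"slide":[0,0,0],"turn":[0,0,0],"fingers":40}]' 45;python3 -c "from h import *;st()"
python3 -m jog '[{"slide":[0,0,0.5],"turn":[0,0,0],"fingers":40},{"slide":[0,0,0.8],"turn":[0,0,0],"fingers":40},{"slide":[0,0,0.8],"turn":[0,0,0],"fingers":40},{"slide":[0,0,0.8],"turn":[0,0,0],"fingers":40},{"slide":[0,0,0.3],"turn":[0,0,0],"fingers":40}]';python3 -c "from h import *;st()"
```

```text
time_s: 34.75
eef_pos: [0.6425, -0.1149, 0.0375]
orientation: [0.5, 0.866, 0.002, 0.001]
force: [0.2, -0.3, -0.9]
width: 0.0477
t 34.75 p [ 642.5 -114.9   37.5] y [0.867 0.499 0.005] z [ 0.004  0.002 -1.   ] F [ 0.2 -0.3 -0.9] T [-0.05  0.   -0.07] w 47.7 q [-0.19  0.74  0.45  1.72 -0.43  0.77  0.99]
time_s: 35.17
eef_pos: [0.6386, -0.114, 0.1321]
orientation: [0.501, 0.866, -0.0, -0.003]
force: [0.2, 0.1, -0.7]
width: 0.0482
t 35.17 p [ 638.6 -114.   132.1] y [ 0.867  0.499 -0.003] z [-0.006  0.003 -1.   ] F [ 0.2  0.1 -0.7] T [-0.1  -0.08 -0.  ] w 48.2 q [-0.23  0.63  0.51  1.67 -0.36  0.95  0.94]
```

```bash
python3 -m jog '[{"slide":[-0.42,0.26,0],"turn":[0,0,-4.4],"fingers":40},{"slide":[-0.42,0.26,0],"turn":[0,0,-4.4],"fingers":40},{"slide":[-0.42,0.26,0],"turn":[0,0,-4.4],"fingers":40},{"slide":[-0.42,0.26,0],"turn":[0,0,-4.4],"fingers":40},{"slide":[-0.42,0.26,0],"turn":[0,0,-4.4],"fingers":40},{"slide":[-0.42,0.26,0],"turn":[0,0,-4.4],"fingers":40},{"slide":[-0.42,0.26,0],"turn":[0,0,-4.4],"fingers":40},{"slide":[-0.35,0.26,0],"turn":[0,0,-4.4],"fingers":40},{"slide":[0,0,0],"turn":[0,0,0],"fingers":40}]';python3 -c "from h import *;st()"
```

```text
time_s: 35.92
eef_pos: [0.5349, -0.0497, 0.1303]
orientation: [0.749, 0.662, -0.0, -0.002]
force: [-0.4, 1.3, -2.2]
width: 0.048
t 35.92 p [534.9 -49.7 130.3] y [ 0.992 -0.123 -0.004] z [-0.003  0.003 -1.   ] F [-0.4  1.3 -2.2] T [-0.07  0.1   0.02] w 48.0 q [-0.52  0.51  0.72  1.97 -0.45  0.83  0.33]
```

```bash
python3 -m jog '[{"slide":[0.08,0.4,0.1],"turn":[0,0,1.7],"fingers":40},{"slide":[0.06,0.4,0.02],"turn":[0,0,0],"fingers":40},{"slide":[0,0,0],"turn":[0,0,0],"fingers":40}]';python3 -c "from h import *;st();snap('scene','k1.png',(240,100,390,220),5)"
```

```text
time_s: 36.17
eef_pos: [0.5398, -0.0235, 0.1335]
orientation: [0.737, 0.676, -0.001, -0.002]
force: [-0.6, 0.1, -1.6]
width: 0.048
t 36.17 p [539.8 -23.5 133.5] y [ 0.996 -0.085 -0.004] z [-0.004  0.002 -1.   ] F [-0.6  0.1 -1.6] T [-0.09  0.01  0.03] w 48.0 q [-0.56  0.51  0.71  1.96 -0.44  0.84  0.31]
```

View pics/k1.png

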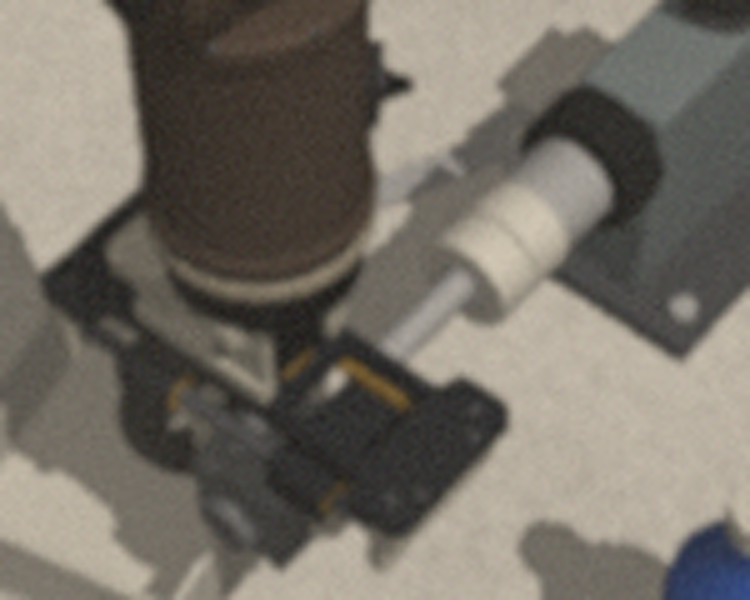

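Order on the rod: large (600,150), sleeve (565,185), two small (505,250). The cap is held with its boss outward (225,515). Pushing it on.

```bash
python3 -m jog '[{"slide":[0.01,0.4,0],"turn":[0,0.2,-0.5],"fingers":40},{"slide":[0.03,0.4,0],"turn":[0,0,0],"fingers":40},{"slide":[0,0,0],"turn":[0,0,0],"fingers":40}]';python3 -c "from h import *;st()"; python3 -m jog '[{"slide":[0.03,0.25,0],"turn":[0,0,0],"fingers":40},{"slide":[0.02,0.2,0],"turn":[0,0,0],"fingers":40},{"slide":[0.02,0.2,0],"turn":[0,0,0],"fingers":40}]';python3 -c "from h import *;st()"
```

```text
time_s: 36.47
eef_pos: [0.5427, -0.0007, 0.1338]
orientation: [0.739, 0.673, -0.002, -0.002]
force: [-0.2, 0.7, -1.9]
width: 0.0475
t 36.47 p [542.7  -0.7 133.8] y [ 0.996 -0.093 -0.005] z [-0.005 -0.    -1.   ] F [-0.2  0.7 -1.9] T [-0.02  0.04  0.03] w 47.5 q [-0.6   0.51  0.71  1.95 -0.44  0.85  0.26]
time_s: 36.72
eef_pos: [0.5432, 0.0183, 0.1332]
orientation: [0.739, 0.673, -0.004, -0.003]
force: [-0.4, -0.1, -1.0]
width: 0.0476
t 36.72 p [543.2  18.3 133.2] y [ 0.996 -0.093 -0.009] z [-0.009 -0.001 -1.   ] F [-0.4 -0.1 -1. ] T [-0.13  0.17 -0.04] w 47.6 q [-0.64  0.52  0.72  1.94 -0.44  0.85  0.22]
```

```bash
python3 -m jog '[{"slide":[0.02,0.25,0],"turn":[0,0,0],"fingers":40},{"slide":[0.02,0.2,0],"turn":[0,0,0],"fingers":40},{"slide":[0.02,0.2,0],"turn":[0,0,0],"fingers":40}]';python3 -c "from h import *;st()";python3 -m jog '[{"slide":[0.01,0.1,0],"turn":[0,0,0],"fingers":40},{"slide":[0.01,0.1,0],"turn":[0,0,0],"fingers":40}]';python3 -c "from h import *;st()"; python3 -m jog '[{"slide":[0.01,0.1,0],"turn":[0,0,0],"fingers":40},{"slide":[0.01,0.1,0],"turn":[0,0,0],"fingers":40}]';python3 -c "from h import *;st()"
```

```text
time_s: 36.97
eef_pos: [0.5454, 0.0391, 0.1332]
orientation: [0.739, 0.673, -0.004, -0.002]
force: [-1.3, -0.7, -0.6]
width: 0.0478
t 36.97 p [545.4  39.1 133.2] y [ 0.996 -0.094 -0.008] z [-0.008 -0.002 -1.   ] F [-1.3 -0.7 -0.6] T [-0.26  0.38  0.01] w 47.8 q [-0.67  0.52  0.72  1.94 -0.45  0.86  0.18]
time_s: 37.13
eef_pos: [0.546, 0.0442, 0.1331]
orientation: [0.739, 0.673, -0.005, -0.001]
force: [-2.2, -18.4, -2.5]
width: 0.0481
t 37.13 p [546.   44.2 133.1] y [ 0.996 -0.094 -0.008] z [-0.008 -0.005 -1.   ] F [ -2.2 -18.4  -2.5] T [-4.15  0.64  0.15] w 48.1 q [-0.69  0.52  0.72  1.93 -0.44  0.86  0.17]
time_s: 37.3
eef_pos: [0.5459, 0.0441, 0.133]
orientation: [0.741, 0.672, -0.008, 0.002]
force: [-2.0, -9.8, -2.8]
width: 0.048
t 37.3 p [545.9  44.1 133. ] y [ 0.995 -0.098 -0.008] z [-0.009 -0.013 -1.   ] F [-2.  -9.8 -2.8] T [-2.02  0.49  0.18] w 48.0 q [-0.69  0.53  0.72  1.93 -0.44  0.86  0.16]
```

```bash
python3 -m jog '[{"slide":[0.01,0.12,0],"turn":[0.6,0,0.2],"fingers":40},{"slide":[0.01,0.14,0],"turn":[0,0,0],"fingers":40}]' 60;python3 -c "from h import *;st()"
```

```text
time_s: 37.47
eef_pos: [0.5459, 0.0442, 0.1331]
orientation: [0.742, 0.671, -0.007, 0.001]
force: [-3.0, -14.4, -1.5]
width: 0.0479
t 37.47 p [545.9  44.2 133.1] y [ 0.995 -0.1   -0.008] z [-0.009 -0.012 -1.   ] F [ -3.  -14.4  -1.5] T [-3.01  0.62  0.17] w 47.9 q [-0.69  0.53  0.72  1.93 -0.44  0.86  0.16]
```

Hard stop at y=44.2 (18 N, then 14 N with no advance), against 44.5 expected for fully home. Release and go to the knob.

```bash
python3 -m jog '[{"slide":[0,-0.02,0],"turn":[0,0,0],"fingers":40},{"slide":[0,0,0],"turn":[0,0,0],"fingers":75},{"slide":[0,0,0],"turn":[0,0,0],"fingers":75},{"slide":[0,0,0],"turn":[0,0,0],"fingers":75},{"slide":[0,0,0.4],"turn":[0,0,0],"fingers":75},{"slide":[0,0,0.8],"turn":[0,0,0],"fingers":75},{"slide":[0,0,0.8],"turn":[0,0,0],"fingers":75},{"slide":[0,0,0.8],"turn":[0,0,0],"fingers":75},{"slide":[0,0,0.5],"turn":[0.6,0.4,0],"fingers":75}]';python3 -c "from h import *;st()"
python3 -m jog '[{"slide":[0.1,0.85,0],"turn":[0,0,0],"fingers":75},{"slide":[0.1,0.85,0],"turn":[0,0,0],"fingers":75},{"slide":[0.1,0.85,0],"turn":[0,0,0],"fingers":75},{"slide":[0.1,0.85,0],"turn":[0,0,0],"fingers":75},{"slide":[0.1,0.85,0],"turn":[0,0,0],"fingers":75},{"slide":[0.1,0.85,0],"turn":[0,0,0],"fingers":75},{"slide":[0.1,0.85,0],"turn":[0,0,0],"fingers":75},{"slide":[0.1,0.85,0],"turn":[0,0,0],"fingers":75},{"slide":[0.05,0.8,0],"turn":[0,0,0],"fingers":75},{"slide":[0,0,0],"turn":[0,0,0],"fingers":75}]';python3 -c "from h import *;st()
snap('top','n1.png',(160,150,480,320),2.4)"
```

```text
time_s: 38.22
eef_pos: [0.5454, 0.044, 0.2369]
orientation: [0.742, 0.671, -0.008, -0.005]
force: [0.2, 1.0, -0.2]
width: 0.0746
t 38.22 p [545.4  44.  236.9] y [ 0.995 -0.101 -0.018] z [-0.018 -0.003 -1.   ] F [ 0.2  1.  -0.2] T [-0.05  0.01  0.06] w 74.6 q [-0.76  0.4   0.81  1.82 -0.33  1.08  0.07]
time_s: 39.05
eef_pos: [0.5754, 0.2831, 0.2559]
orientation: [0.743, 0.669, 0.004, -0.002]
force: [-0.7, 1.7, -0.9]
width: 0.0752
t 39.05 p [575.4 283.1 255.9] y [ 0.995 -0.104  0.002] z [ 0.003  0.008 -1.   ] F [-0.7  1.7 -0.9] T [0.02 0.08 0.03] w 75.2 q [-1.03  0.53  0.77  1.57 -0.4   1.19 -0.28]
```

View pics/n1.png

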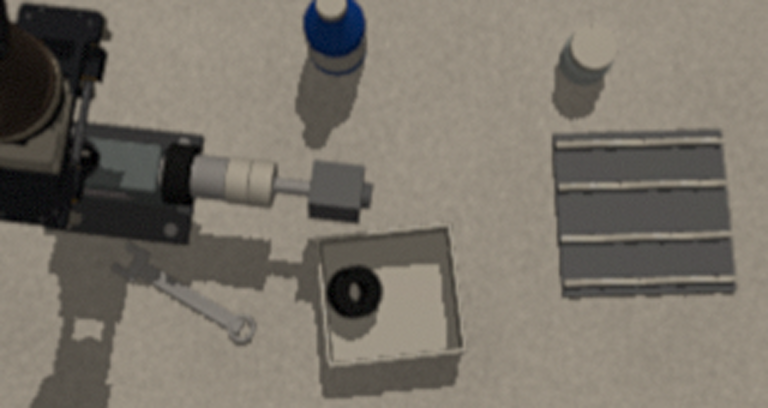

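All rings and the cap are on the rod; the worn roller is in the bin (355,292). Checking the predicted knob position against the first picture before descending.

```bash
python3 - <<'E'
from h import *
t=snap("top"); s=snap("scene")
u=np.array([-.0942,-.9956])
k=np.array([562,220.7])-90*u
X=[[*(k+d*u)/1e3,z] for z in(.188,.156) for d in(-28,0,28)]
p=proj(t,X);print("tz1 px",np.round((p-[165,180]+.5)*5-.5))
q=proj(s,X);print("sz2 px",np.round((q-[290,80]+.5)*5-.5))
E
```

```text
tz1 px [[ 47. 160.]
 [105. 166.]
 [163. 172.]
 [ 68. 173.]
 [125. 179.]
 [181. 185.]]
sz2 px [[519.  -6.]
 [486.  26.]
 [452.  60.]
 [510.  42.]
 [478.  75.]
 [444. 108.]]
```

```bash
python3 -m jog '[{"slide":[-0.15,0.4,0],"turn":[-0.4,0.1,0.5],"fingers":60},{"slide":[0,0.4,-0.3],"turn":[0,0,0],"fingers":60},{"slide":[0,0,-0.6],"turn":[0,0,0],"fingers":60},{"slide":[0,0,0],"turn":[0,0,0],"fingers":60}]' 60;python3 -c "from h import *;st()"
```

```text
time_s: 39.53
eef_pos: [0.5724, 0.2984, 0.2303]
orientation: [0.744, 0.668, 0.001, 0.002]
force: [-0.2, -0.9, -0.6]
width: 0.0604
t 39.53 p [572.4 298.4 230.3] y [ 0.994 -0.108  0.005] z [ 0.004 -0.001 -1.   ] F [-0.2 -0.9 -0.6] T [-0.11  0.16  0.06] w 60.4 q [-1.04  0.56  0.76  1.59 -0.41  1.15 -0.3 ]
```

```bash
python3 -m jog '[{"slide":[-0.06,0.38,-0.2],"turn":[0,0.2,0.8],"fingers":60},{"slide":[0,0,-0.5],"turn":[0,0,0],"fingers":60},{"slide":[0,0,-0.5],"turn":[0,0,0],"fingers":60},{"slide":[0,0,-0.3],"turn":[0,0,0],"fingers":60},{"slide":[0,0,0],"turn":[0,0,0],"fingers":60}]';python3 -c "from h import *;st()"
```

```text
time_s: 39.95
eef_pos: [0.5702, 0.3139, 0.1838]
orientation: [0.739, 0.674, 0.0, 0.0]
force: [0.1, -0.6, -0.7]
width: 0.06
t 39.95 p [570.2 313.9 183.8] y [ 0.996 -0.091  0.   ] z [ 0.  0. -1.] F [ 0.1 -0.6 -0.7] T [-0.13  0.08  0.02] w 60.0 q [-1.04  0.61  0.72  1.63 -0.45  1.07 -0.28]
```

```bash
python3 -m jog '[{"slide":[0,-0.15,-0.06],"turn":[0,0,-0.2],"fingers":60},{"slide":[0,0,0],"turn":[0,0,0],"fingers":8},{"slide":[0,0,-0.01],"turn":[0,0,0],"fingers":8},{"slide":[0,0,-0.01],"turn":[0,0,0],"fingers":8},{"slide":[0,0,-0.01],"turn":[0,0,0],"fingers":8},{"slide":[0,0,-0.01],"turn":[0,0,0],"fingers":8},{"slide":[0,0,-0.01],"turn":[0,0,0],"fingers":8},{"slide":[0,0,-0.01],"turn":[0,0,0],"fingers":8},{"slide":[0,0,0],"turn":[0,0,0],"fingers":8}]' 40;python3 -c "from h import *;st()"
```

```text
time_s: 40.7
eef_pos: [0.5702, 0.3101, 0.1839]
orientation: [0.74, 0.673, 0.001, -0.001]
force: [-5.7, 0.3, 0.5]
width: 0.0138
t 40.7 p [570.2 310.1 183.9] y [ 0.996 -0.095  0.   ] z [ 0.001  0.003 -1.   ] F [-5.7  0.3  0.5] T [0.08 1.24 0.22] w 13.8 q [-1.03  0.61  0.72  1.63 -0.45  1.07 -0.27]
```

```bash
python3 -m jog '[{"slide":[-0.01,0,0],"turn":[0,0,-6],"fingers":8},{"slide":[0,0,0],"turn":[0,0,-6],"fingers":8},{"slide":[0,0,0],"turn":[0,0,-6],"fingers":8}]' 60;python3 -c "from h import *;st()"; python3 -m jog '[{"slide":[0,0,0],"turn":[0,0,-6],"fingers":8},{"slide":[0,0,0],"turn":[0,0,-6],"fingers":8},{"slide":[0,0,0],"turn":[0,0,-6],"fingers":8}]';python3 -c "from h import *;st()"
```

```text
time_s: 40.95
eef_pos: [0.5706, 0.3099, 0.1839]
orientation: [0.838, 0.546, 0.002, -0.001]
force: [0.2, -1.0, -1.9]
width: 0.0139
t 40.95 p [570.6 309.9 183.9] y [ 0.915 -0.404  0.001] z [ 0.003  0.004 -1.   ] F [ 0.2 -1.  -1.9] T [-0.17  0.08  0.17] w 13.9 q [-1.08  0.64  0.81  1.64 -0.51  1.08 -0.54]
time_s: 41.2
eef_pos: [0.571, 0.3097, 0.1839]
orientation: [0.916, 0.401, 0.003, 0.0]
force: [0.0, -0.6, -0.7]
width: 0.0135
t 41.2 p [571.  309.7 183.9] y [ 0.734 -0.679  0.002] z [ 0.005  0.002 -1.   ] F [ 0.  -0.6 -0.7] T [-0.17  0.09  0.05] w 13.5 q [-1.13  0.67  0.9   1.64 -0.57  1.11 -0.82]
```

```bash
python3 -m jog '[{"slide":[0,0,0],"turn":[0,0,-6],"fingers":8},{"slide":[0,0,0],"turn":[0,0,-6],"fingers":8},{"slide":[0,0,0],"turn":[0,0,-6],"fingers":8}]';python3 -c "from h import *;st()"; python3 -m jog '[{"slide":[0,0,0],"turn":[0,0,-6],"fingers":8},{"slide":[0,0,0],"turn":[0,0,-6],"fingers":8},{"slide":[0,0,0],"turn":[0,0,-6],"fingers":8},{"slide":[0,0,0],"turn":[0,0,-3],"fingers":8},{"slide":[0,0,0],"turn":[0,0,0],"fingers":8}]';python3 -c "from h import *;st()"
```

```text
time_s: 41.45
eef_pos: [0.5713, 0.3094, 0.184]
orientation: [0.97, 0.245, 0.003, 0.001]
force: [0.6, -1.5, -0.1]
width: 0.0137
t 41.45 p [571.3 309.4 184. ] y [ 0.474 -0.88   0.003] z [ 0.006 -0.    -1.   ] F [ 0.6 -1.5 -0.1] T [-0.19  0.09 -0.04] w 13.7 q [-1.17  0.7   0.99  1.65 -0.63  1.14 -1.09]
time_s: 41.87
eef_pos: [0.5714, 0.3089, 0.1839]
orientation: [0.999, 0.052, 0.003, 0.003]
force: [-1.3, -0.9, 1.8]
width: 0.0141
t 41.87 p [571.4 308.9 183.9] y [ 0.104 -0.995  0.005] z [ 0.006 -0.005 -1.   ] F [-1.3 -0.9  1.8] T [-0.23  0.4   1.1 ] w 14.1 q [-1.21  0.75  1.09  1.65 -0.71  1.18 -1.42]
```

Past the detent and against the end stop (1.1 N m at ~78°). Ease off, open, rise, move clear, and check.

```bash
python3 -m jog '[{"slide":[0,0,0],"turn":[0,0,2],"fingers":8},{"slide":[0,0,0],"turn":[0,0,0.5],"fingers":60},{"slide":[0,0,0],"turn":[0,0,0],"fingers":60},{"slide":[0,0,0],"turn":[0,0,0],"fingers":60},{"slide":[0,0,0],"turn":[0,0,0],"fingers":60},{"slide":[0,0,0.4],"turn":[0,0,0],"fingers":60},{"slide":[0,0,0.7],"turn":[0,0,0],"fingers":60},{"slide":[0,0,0.8],"turn":[0,0,0],"fingers":60},{"slide":[0,0,0.8],"turn":[0,0,0],"fingers":60}]';python3 -c "from h import *;st()"
python3 -m jog '[{"slide":[-0.7,0.6,0.1],"turn":[0,0,0],"fingers":60},{"slide":[-0.7,0.6,0.1],"turn":[0,0,0],"fingers":60},{"slide":[-0.7,0.6,0.1],"turn":[0,0,0],"fingers":60},{"slide":[-0.7,0.6,0],"turn":[0,0,0],"fingers":60},{"slide":[-0.7,0.6,0],"turn":[0,0,0],"fingers":60},{"slide":[-0.7,0.6,0],"turn":[0,0,0],"fingers":60},{"slide":[-0.7,0.6,0],"turn":[0,0,0],"fingers":60},{"slide":[0,0,0],"turn":[0,0,0],"fingers":60}]';python3 -c "from h import *;st()
snap('top','f1.png',(165,150,375,310),3.8);snap('scene','f2.png',(180,60,440,320),2.3)"
```

```text
time_s: 42.62
eef_pos: [0.5684, 0.3085, 0.2643]
orientation: [0.997, 0.077, -0.001, 0.004]
force: [0.2, 0.4, -0.4]
width: 0.059
t 42.62 p [568.4 308.5 264.3] y [ 0.153 -0.988  0.008] z [-0.001 -0.009 -1.   ] F [ 0.2  0.4 -0.4] T [-0.01  0.1  -0.  ] w 59.0 q [-1.23  0.68  1.14  1.55 -0.62  1.32 -1.44]
time_s: 43.28
eef_pos: [0.4205, 0.4349, 0.289]
orientation: [0.997, 0.071, 0.006, 0.001]
force: [-0.0, 0.1, 0.3]
width: 0.0599
t 43.28 p [420.5 434.9 289. ] y [ 0.142 -0.99   0.003] z [ 0.012 -0.001 -1.   ] F [-0.   0.1  0.3] T [-0.04  0.17  0.02] w 59.9 q [-1.64  0.61  1.23  1.64 -0.58  1.31 -1.74]
```

View pics/f1.png

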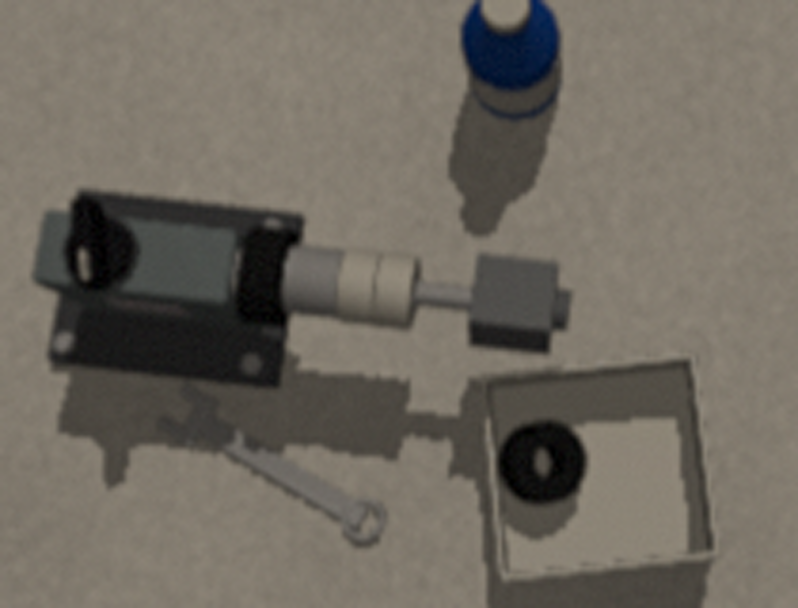

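View pics/f2.png

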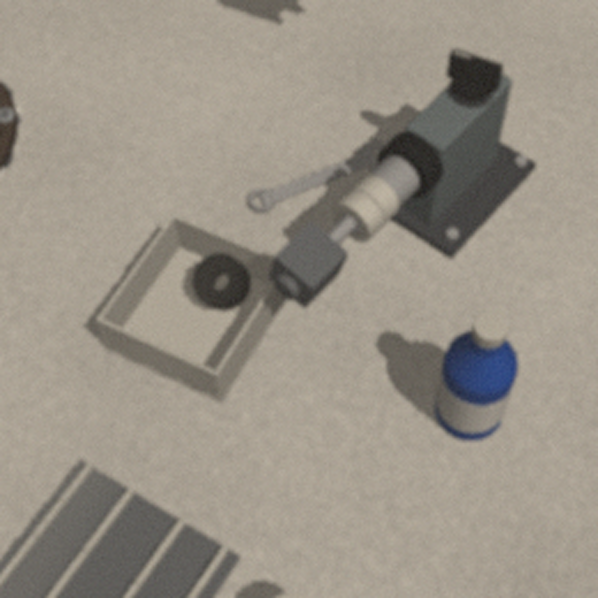

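Knob bar (87,245) now lies across the stand, so it is locked. Rings and cap are on in order, and the worn roller is in the bin. One numeric check of the cap's seat, then I hand in.

```bash
python3 - <<'E'
from h import *
t=snap("top")
f=lambda x,y:onz(t,(165+(x+.5)/3.8-.5,150+(y+.5)/3.8-.5),.141)
for q in((475,285),(556,292)):
    p=f(*q);print(np.round(p*1e3,1),"from flange",round((220.7-p[1]*1e3)/.9956,1))
E
```

```text
[552.4  66.1 141. ] from flange 155.2
[548.4  13.5 141. ] from flange 208.1
```

The seat reads 4–5 mm further out than expected (150/204 mm), so I'll measure the edges at sub-pixel level before handing in.

```bash
python3 - <<'E'
from h import *
ts=[snap("top") for _ in range(6)];t=ts[0]
g=np.mean([x["bgr"].astype(float).sum(2) for x in ts],0)
g0=cv2.imread("pics/top0.png").astype(float).sum(2)
for r in(221,223,225,228,231): print(r,np.round(g[r,282:320]).astype(int))
print("rod0 rows"); 
for r in(228,229,230): print(r,g0[r,294:312].astype(int))
u=np.array([-.0942,-.9956]);R=np.array([562,220.7])
for d,z in((150,.141),(204,.141),(150,.117),(214,.117),(214,.131),(190,.12),(113,.142)):print(d,z,np.round(proj(t,[[*(R+d*u)/1e3,z]])[0],1))
s=snap("scene");k=cv2.resize(s["bgr"][140:200,280:350],None,fx=10,fy=10,interpolation=cv2.INTER_CUBIC);cv2.imwrite("pics/f3.png",k)
for d in(150,204,214):
  for z in(.117,.141):print("f3",d,z,np.round((proj(s,[[*(R+d*u)/1e3,z]])[0]-[280,140]+.5)*10))
E
```

```text
221 [368 365 364 362 361 371 374 349 259 224 228 231 231 233 231 230 231 231
 232 234 232 232 230 231 230 232 231 230 219 240 331 366 366 367 376 375
 369 370]
223 [365 366 366 362 362 371 367 326 250 224 232 231 230 232 231 230 232 231
 234 230 233 233 233 235 229 232 234 232 220 245 356 377 370 366 364 361
 357 362]
225 [322 328 322 316 330 338 320 263 230 228 229 232 230 233 232 231 230 231
 232 232 232 234 232 232 233 232 232 233 224 234 312 338 358 366 365 365
 368 369]
228 [288 294 302 308 314 322 304 246 226 232 232 232 232 229 232 230 233 231
 233 232 234 232 234 230 232 233 237 234 222 192 204 203 216 290 362 371
 367 365]
231 [303 294 264 262 264 240 216 224 233 231 234 234 231 232 231 233 231 233
 232 232 234 233 229 233 233 232 235 228 198 192 199 199 238 352 372 364
 369 376]
rod0 rows
228 [324 328 327 334 331 327 334 328 316 304 321 350 355 354 370 366 362 352]
229 [304 313 318 317 320 323 320 322 307 278 288 347 356 360 367 372 362 353]
230 [256 257 266 271 283 283 284 287 278 253 272 342 357 359 367 368 365 357]
150 0.141 [287.5 226.4]
204 0.141 [309.3 228.7]
150 0.117 [288.2 227.9]
214 0.117 [313.4 230.6]
214 0.131 [313.3 229.7]
190 0.12 [303.9 229.4]
113 0.142 [272.5 224.8]
f3 150 0.117 [429. 272.]
f3 150 0.141 [430. 209.]
f3 204 0.117 [276. 426.]
f3 204 0.141 [274. 364.]
f3 214 0.117 [247. 455.]
f3 214 0.141 [244. 394.]
```

View pics/f3.png

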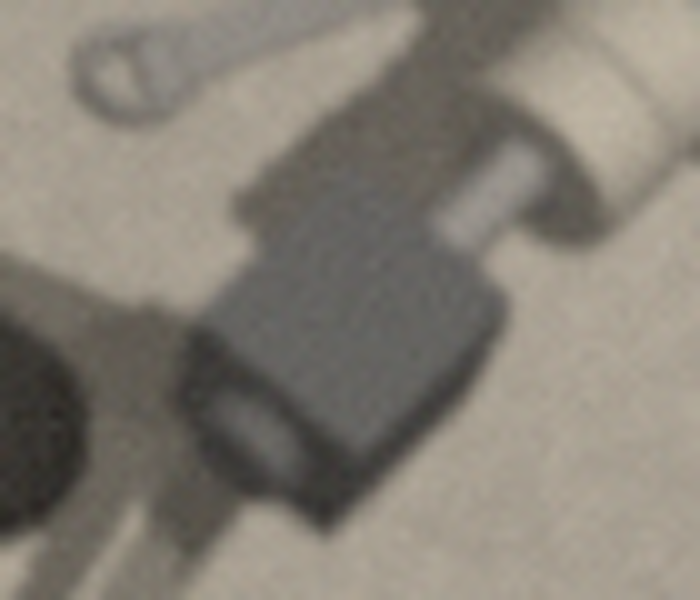

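The cap's edges read about 1.8 px out, the same order as my 1.5 mm rod-tip bias plus pixel error, so this picture can't settle it. A gentle push on the boss with closed fingers, comparing before and after pixels, will show whether it is truly bottomed.

```bash
python3 -m jog '[{"slide":[0.2,-0.9,0],"turn":[0,0,6.9],"fingers":0},{"slide":[0.2,-0.9,0],"turn":[0,0,6.9],"fingers":0},{"slide":[0.2,-0.9,0],"turn":[0,0,6.9],"fingers":0},{"slide":[0.2,-0.9,0],"turn":[0,0,6.9],"fingers":0},{"slide":[0.2,-0.9,0],"turn":[0,0,6.9],"fingers":0},{"slide":[0.2,-0.9,0],"turn":[0,0,6.9],"fingers":0},{"slide":[0.2,-0.9,0],"turn":[0,0,6.9],"fingers":0},{"slide":[0.2,-0.9,0],"turn":[0,0,6.9],"fingers":0},{"slide":[0.2,-0.9,0],"turn":[0,0,6.9],"fingers":0},{"slide":[0.2,-0.9,0],"turn":[0,0,6.9],"fingers":0}]' 20
python3 -m jog '[{"slide":[0.2,-0.9,0],"turn":[0,0,6.9],"fingers":0},{"slide":[0.2,-0.9,0],"turn":[0,0,0],"fingers":0},{"slide":[0.2,-0.9,0],"turn":[0,0,0],"fingers":0},{"slide":[0.2,-0.9,0],"turn":[0,0,0],"fingers":0},{"slide":[0.2,-0.9,0],"turn":[0,0,0],"fingers":0},{"slide":[0.2,-0.9,0],"turn":[0,0,0],"fingers":0},{"slide":[0,0,0],"turn":[0,0,0],"fingers":0}]';python3 -c "from h import *;st()"
```

```text
time_s: 44.62
eef_pos: [0.4862, 0.1519, 0.2875]
orientation: [0.77, 0.638, 0.009, -0.001]
force: [0.5, -0.7, -0.1]
width: 0.001
time_s: 45.2
eef_pos: [0.5232, -0.0289, 0.2897]
orientation: [0.729, 0.684, 0.011, -0.001]
force: [-0.0, -0.9, 1.7]
width: 0.0005
t 45.2 p [523.2 -28.9 289.7] y [ 0.998 -0.064  0.014] z [ 0.015  0.016 -1.   ] F [-0.  -0.9  1.7] T [-0.15  0.09  0.01] w 0.5 q [-0.77  0.3   0.96  1.82 -0.29  1.14  0.23]
```

```bash
python3 -m jog '[{"slide":[0.45,-0.5,0],"turn":[-0.9,0.9,-1.7],"fingers":0},{"slide":[0,0,-0.8],"turn":[0,0,0],"fingers":0},{"slide":[0,0,-0.8],"turn":[0,0,0],"fingers":0},{"slide":[0,0,-0.8],"turn":[0,0,0],"fingers":0},{"slide":[0,0,-0.8],"turn":[0,0,0],"fingers":0},{"slide":[0,0,-0.8],"turn":[0,0,0],"fingers":0},{"slide":[0,0,-0.8],"turn":[0,0,0],"fingers":0},{"slide":[0,0,0],"turn":[0,0,0],"fingers":0}]';python3 -c "from h import *;st()"
```

```text
time_s: 45.87
eef_pos: [0.5381, -0.0509, 0.1421]
orientation: [0.744, 0.668, 0.002, 0.002]
force: [-0.8, 0.5, 0.1]
width: 0.0002
t 45.87 p [538.1 -50.9 142.1] y [ 0.994 -0.107  0.005] z [ 0.005 -0.001 -1.   ] F [-0.8  0.5  0.1] T [-0.04  0.19  0.03] w 0.2 q [-0.59  0.52  0.83  1.96 -0.5   0.87  0.4 ]
```

```bash
python3 -m jog '[{"slide":[0.02,0.35,-0.3],"turn":[0,0.3,0.6],"fingers":0},{"slide":[0.03,0.35,-0.1],"turn":[0,0,0],"fingers":0},{"slide":[0.03,0.25,0],"turn":[0,0,0],"fingers":0},{"slide":[0,0,0],"turn":[0,0,0],"fingers":0}]';python3 -c "from h import *;st()"; for i in 1; do python3 -m jog '[{"slide":[0.01,0.1,0],"turn":[0,0,0],"fingers":0},{"slide":[0.01,0.1,0],"turn":[0,0,0],"fingers":0}]'; python3 -c "from h import *;st()"; done
```

```text
time_s: 46.2
eef_pos: [0.5417, -0.0198, 0.1313]
orientation: [0.741, 0.672, -0.0, 0.0]
force: [-0.4, -0.9, 1.1]
width: 0.0005
t 46.2 p [541.7 -19.8 131.3] y [ 0.995 -0.098  0.   ] z [ 0.    -0.001 -1.   ] F [-0.4 -0.9  1.1] T [-0.04  0.06  0.01] w 0.5 q [-0.63  0.54  0.81  1.96 -0.52  0.86  0.36]
time_s: 46.37
eef_pos: [0.5435, -0.0124, 0.133]
orientation: [0.74, 0.672, 0.001, 0.001]
force: [0.4, 0.5, 0.1]
width: 0.0005
t 46.37 p [543.5 -12.4 133. ] y [ 0.995 -0.096  0.003] z [ 0.003 -0.001 -1.   ] F [0.4 0.5 0.1] T [-0.09 -0.01  0.02] w 0.5 q [-0.65  0.54  0.82  1.96 -0.52  0.86  0.35]
```

```bash
python3 -m jog '[{"slide":[-0.05,0.06,-0.03],"turn":[0,0,0],"fingers":0},{"slide":[0,0.05,0],"turn":[0,0,0],"fingers":0}]'; python3 -c "from h import *;st()";  python3 -m jog '[{"slide":[0,0.06,0],"turn":[0,0,0],"fingers":0}]'; python3 -c "from h import *;st()"; python3 -m jog '[{"slide":[0,0.06,0],"turn":[0,0,0],"fingers":0}]'; python3 -c "from h import *;st()";python3 -m jog '[{"slide":[0,0.06,0],"turn":[0,0,0],"fingers":0}]'; python3 -c "from h import *;st()"
```

```text
time_s: 46.53
eef_pos: [0.5427, -0.0081, 0.1333]
orientation: [0.74, 0.673, 0.002, 0.002]
force: [-0.5, -0.5, -0.3]
width: 0.0007
t 46.53 p [542.7  -8.1 133.3] y [ 0.995 -0.095  0.005] z [ 0.005 -0.    -1.   ] F [-0.5 -0.5 -0.3] T [-0.1   0.11  0.03] w 0.7 q [-0.66  0.54  0.82  1.96 -0.52  0.86  0.34]
time_s: 46.62
eef_pos: [0.5428, -0.0063, 0.1336]
orientation: [0.74, 0.673, 0.002, 0.002]
force: [-0.3, 0.0, -0.3]
width: 0.0004
t 46.62 p [542.8  -6.3 133.6] y [ 0.995 -0.095  0.006] z [ 0.006 -0.    -1.   ] F [-0.3  0.  -0.3] T [-0.27 -0.01 -0.03] w 0.4 q [-0.66  0.54  0.82  1.96 -0.52  0.86  0.34]
time_s: 46.7
eef_pos: [0.543, -0.0049, 0.1339]
orientation: [0.74, 0.673, 0.002, 0.002]
force: [-0.2, -7.0, -0.8]
width: 0.0003
t 46.7 p [543.   -4.9 133.9] y [ 0.995 -0.095  0.007] z [ 0.007 -0.001 -1.   ] F [-0.2 -7.  -0.8] T [-1.57 -0.06 -0.06] w 0.3 q [-0.66  0.54  0.82  1.96 -0.52  0.86  0.34]
time_s: 46.78
eef_pos: [0.543, -0.0047, 0.1341]
orientation: [0.74, 0.672, 0.002, 0.004]
force: [-0.0, -9.1, -1.1]
width: 0.0002
t 46.78 p [543.   -4.7 134.1] y [ 0.995 -0.097  0.008] z [ 0.007 -0.003 -1.   ] F [-0.  -9.1 -1.1] T [-2.05  0.03 -0.04] w 0.2 q [-0.67  0.54  0.82  1.96 -0.51  0.85  0.33]
```

Solid at once, at y≈−4.8 (bottomed position expected −3.5 to −5). The cap is home to within about 1 mm. Back away and do a final comparison.

```bash
python3 -m jog '[{"slide":[-0.03,-0.5,0],"turn":[0,0,0],"fingers":0},{"slide":[-0.05,-0.6,0],"turn":[0,0,0],"fingers":0},{"slide":[-0.03,-0.5,0.5],"turn":[0,0,0],"fingers":0},{"slide":[0,-0.8,0.8],"turn":[0,0,0],"fingers":0},{"slide":[0,-0.9,0.8],"turn":[0,0,0],"fingers":0},{"slide":[0,-0.9,0.8],"turn":[0,0,0],"fingers":0},{"slide":[0,-0.9,0.3],"turn":[0,0,0],"fingers":0},{"slide":[0,-0.9,0],"turn":[0,0,0],"fingers":0},{"slide":[0,0,0],"turn":[0,0,0],"fingers":0},{"slide":[0,0,0],"turn":[0,0,0],"fingers":0}]'; python3 -c "
from h import *;st()
g=np.mean([snap('top')['bgr'].astype(float).sum(2) for _ in range(6)],0)
for r in(221,223,225,228): print(r,np.round(g[r,286:293]).astype(int),np.round(g[r,309:317]).astype(int))
snap('top','f4.png',(165,150,375,310),3.8)"
```

```text
time_s: 47.62
eef_pos: [0.5363, -0.1926, 0.2349]
orientation: [0.74, 0.672, 0.0, 0.004]
force: [0.7, 0.3, 0.4]
width: 0.0007
t 47.62 p [ 536.3 -192.6  234.9] y [ 0.995 -0.097  0.006] z [ 0.005 -0.005 -1.   ] F [0.7 0.3 0.4] T [ 0.03  0.07 -0.01] w 0.7 q [-0.37  0.46  0.9   1.79 -0.4   1.08  0.56]
221 [409 419 402 316 260 258 260] [258 264 318 402 414 411 412 421]
223 [410 412 384 289 255 258 261] [254 256 336 411 425 415 412 411]
225 [372 372 326 269 257 260 261] [254 235 300 361 378 408 422 411]
228 [354 347 288 259 260 261 260] [248 202 225 234 222 264 387 418]
```

The push moved the cap about 0.85 px (~2 mm) further in, so it had crept back slightly when I first let go. It is seated now. Last check that the knob and bin are unchanged since the locked picture, then hand in.

```bash
python3 -c "
from h import *
a=cv2.imread('pics/f1.png').astype(float);b=cv2.imread('pics/f4.png').astype(float)
b*=a.mean()/b.mean()
for n,(x0,y0,x1,y1) in dict(knob=(60,185,140,300),rings=(235,220,420,330),bin=(480,350,720,590),wrench=(200,400,400,550),bottle=(450,0,570,120)).items(): print(n,round(abs(a-b)[y0:y1,x0:x1].mean(),1))
print('bin dark px',(b[380:560,495:700].sum(2)<120).sum(),(a[380:560,495:700].sum(2)<120).sum())
print(arm.close_job())"
```

```text
knob 4.1
rings 6.3
bin 27.9
wrench 7.0
bottle 5.3
bin dark px 13155 5175
the job is handed in; nothing more can be done
None
```

The axle is overhauled and the job is handed in at about 48 s. My last bin check disagreed with the earlier pictures, and the cap's seat carries a caveat.

**What I did**
- **Worn roller:** pulled it off the rod and put it in the scrap bin.
- **Rings:** threaded the one large roller, the sleeve and both small rollers in that order. Each was pushed on until I felt contact (about 10–15 N).
- **Cap:** pushed on until it stopped hard at 18 N, at y = 44.2 mm against 44.5 expected.
- **Lock knob:** turned clockwise about 78° until it met its end stop. After release, both views showed the bar lying across the stand, so it stayed locked.

**Checks that disagreed**
- **Cap seat:** a picture after locking put the cap about 4–5 mm short of home. A gentle push on its boss moved it roughly 2 mm in and then met a solid stop. It had bottomed before I locked, but seems to have crept back about 2 mm when I let go. So it was slightly off its seat while the knob was turned.
- **Bin region:** just before hand-in, the bin area looked clearly different from the locked picture, with more dark pixels. The arm, parked nearby, or its shadow may have caused that, but so could the bin being knocked. I handed in from the same script, so I did not look into it. The last picture I viewed showed the worn roller inside the bin.

Knob, rings, wrench and bottle changed little (4–7 grey levels, against 28 for the bin). The jar was outside that comparison; the last clear view of it, while I was at the knob, showed it in place.

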